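Fetch the sugar pot from behind the oil, pepper and shaker

TASK

The sugar pot is wanted on the coffee tray, but it stands in the middle of the round condiment tray, hemmed in by the oil bottle, the pepper mill and the steel shaker. First stand all three of these aside, upright on the chopping board; then fetch the pot and set it on the middle of the cork coaster in the serving tray; and only after that put the bottle, the mill and the shaker back on the round tray, each in the very place where it stood, as the cook reaches for them without looking. Set everything down gently without letting go of it in the air or tipping it over, and leave the mug where it is.

Things in the scene. Friction and masses are not known exactly. Their poses are not given: they have to be found in the camera images.
- oil_bottle: dark green glass oil bottle with a paper label, round, upright on the round tray, loose, about 0.4 kg. Origin: centre of its underside, z up its axis. Body 64 mm across up to 85 mm high, shoulder to 108 mm, then a straight neck 27 mm across from 108 to 150 mm (grip it here, at about 131 mm), thin steel pourer on top to 174 mm
- pepper_mill: turned dark-wood pepper mill, round, upright on the round tray, loose, about 0.3 kg. Origin: centre of its underside, z up its axis. Foot 58 mm across, narrow waist 37 mm, straight head 46 mm across from 96 to 136 mm high (grip it here, at about 118 mm), domed top with a small steel ball to 161 mm
- shaker: plain steel flour shaker, a round can 62 mm across with straight sides to 106 mm and a low domed, pierced top to 118 mm; upright on the round tray, loose, about 0.25 kg. Origin: centre of its underside, z up its axis. Grip its sides near the top, at about 88 mm
- sugar_pot: small white ceramic sugar pot with a flat white lid fixed on it, round, 54 mm across, 56 mm high, straight sides from 6 to 48 mm; upright in the middle of the round tray between the three taller things with gaps of only about 10 mm; loose, about 0.25 kg. Origin: centre of its underside, z up. Grip it at about 34 mm
- round_tray: round wooden condiment tray, fixed, 250 mm across, floor 6 mm above the counter, rim 14 mm high and 6 mm thick. Origin: centre of its underside on the counter. The pot stands at its centre at the start, the other three around it, 68 mm from the centre, 120 degrees apart, in any order
- board: light-wood chopping board, fixed, flat on the counter, empty at the start: 320 mm along its x, 190 mm along its y, 18 mm thick. Origin: centre of its underside, so its top is at z = 18 mm
- serving_tray: dark-wood oblong serving tray with two small brass handles on its short sides, fixed: 290 mm along its x, 190 mm along its y, floor 7 mm above the counter, walls 7 mm thick and 26 mm high. Origin: centre of its underside. The coaster lies 62 mm from its centre along its x on one side, the mug stands 62 mm on the other side (either way round)
- coaster: round cork coaster lying on the floor of the serving tray, fixed, 90 mm across, 5 mm thick, where the sugar pot is to stand. Origin: centre of its underside, so its top is 5 mm above this
- mug: blue ceramic mug standing in the serving tray, loose, 80 mm across, 90 mm high, handle to its +y reaching about 75 mm from its axis. Origin: centre of its underside. Not to be moved

How it is judged:
By the outcome, as a careful person would: the job done as asked, in the order asked, and still so for the second after the job is handed in, with the robot touching nothing.
It also fails if it takes over 138 s, if anything falls off the work surface, if the arm or the gripper's body presses on something with over 40 N, if the wrist force passes 120 N, or if a joint passes its speed limit or range.

ROBOT

A 6-joint arm with a two-finger parallel gripper is mounted at the origin on the work surface. World frame = base frame: x ahead of the robot, y to its left, z up, the work surface at z = 0. Lengths are in m, angles in rad, forces in N, time in s.
With the tool pointing down it reaches from about 0.35 to 0.975 m from the base axis. Payload 7.1 kg.
Tool frame: the origin (TCP) lies between the finger pads; the fingertips stand ahead of it and the grasp point (between the pads) lies 2 mm behind it (ctrl.tip_extent is the z of the fingertips in the tool frame, in m); z points along the fingers, y is the line along which they close (so a half turn about z gives the same grasp; the last joint's range is limited). The gripper opens to 88 mm and grips with 3 to 60 N. Pads are 20 mm wide; open, the fingers measure 115 mm over their backs; the gripper's body (75 mm by 178 mm) begins 61 mm behind the grasp point.
Start: joints at [1.199, 0.423, 1.63, -0, 1.089, -0.019], TCP at [0.216, 0.587, 0.24] pointing down, gripper open.
Joint ranges: [-3, 3], [-0.9, 2.11], [0.09, 2.58], [-1.31, 4.45], [0.11, 2.69], [-2.54, 2.54]. Speed limits (rad/s): [2.39, 2.39, 3.01, 3.14, 3.14, 3.14].

INTERFACE

Orientations are given as a 3x3 rotation matrix whose columns are the frame's x, y, z axes.
In Python, from workcell import read_state, imaging, order, ctrl gives the robot as it stands.
- The arm moves only by the tool move_arm, never from a script. Its argument "increments" is a list of rows, each an object of numbers: "ax", "ay", "az": the turn, a rotation vector about the tool's x, y, z in degrees; "tx", "ty", "tz": the shift along the tool's x, y, z in cm; "jaw": the closure, from 0 (fully open) to 1 (shut). A call has 1 to 8 rows; each row shifts and turns the commanded pose from where the row before left it, along the tool's axes as they then stand; what a row does not reach is not made up. A row lasts 1/12 s, in which the tool goes at most 41.7 mm and 7.16 degrees, less where a joint would pass 70% of its speed; a pose out of reach is approached as far as the arm can. A call with a gripper value outside its range is refused whole. The fingers move at their own pace and stop on an object; "newtons" is the grip in N (left out, the last holds). Time passes only in rows, so rows that do not move let the fingers close. It gives the time, the measured TCP pose, the force, the opening and the grip force at its end, in the units of the state.
- read_state(): the state, without advancing time (a new reading comes with each control period).
- imaging.capture(name): name is "scene" or "top" or "wrist"; returns a dict with "pixels" (420x560x3 uint8, blue, green, red), "vertical_fov" (degrees; the focal length in pixels is half the picture's height over the tangent of half this angle, whatever the lens; pixels are square), "cx", "cy" (the principal point, pixels), "k1" (the pictures are not rectified: a ray, as slopes to the right and down, at radius r is drawn at 1 + k1 r^2 times it, then the intrinsics apply), "R" (3x3) and "t" (3): a world point X has camera coordinates R X + t; the wrist camera has in their place "mount" (4x4, takes a point from camera to tool coordinates, whose origin is the TCP and whose axes are the flange's). Camera axes: x right, y down, z forward; pixel columns grow to the right and rows downward; lengths in m; the calibration is good to about 2 mm. A picture is of the moment at which its call begins: read the wrist's pose just before it. There is no depth.
- order.finish_job(): hands the job in; it is judged then, once.
The state is a dict: "time": time; "joint_positions": joint angles; "qvel": joint speeds; "effort": joint torques, N m; "tcp_pos": TCP position; "orientation": TCP orientation; "contact_force": force on the tool from outside, world axes, zero at the start; "wrist_torque": the same for the moment, N m; "gripper_width": opening from 0.0 (shut) to 1.0 (fully open); "grip_force": force on a finger pad.
Only numpy, scipy, OpenCV 4.12 (cv2) and the standard library are available. Lean on these libraries where they do the work, as an engineer would, in place of code of your own. Each camera call takes 0.05 s, during which the arm holds its last target. There are 200 camera calls.

## Working session

There is one attempt and no reset: what is moved stays moved. The work goes in short steps, Python scripts to look and compute and a tool call to move; the robot and the scene stay as the last step left them, time stands still between calls to the robot, and variables do not carry over. Pictures are saved under pics/ and viewed, at most 14 in all, crops included, and the job is handed in when it is done.

Besides the shell and the picture viewer there is one more tool, called after "Emit:" by a JSON object that holds its "api" and its "payload", one argument or row to a line. move_arm: Moves the arm, as the interface text tells. Its arguments: {"type":"object","properties":{"increments":{"type":"array"},"newtons":{"type":"number"}},"required":["increments"]}

```bash
mkdir -p pics; ls; cat > h.py <<'E'
import numpy as np, cv2
from workcell import read_state, imaging, order, ctrl
def cam(c,s=None):
    f=c["pixels"].shape[0]/2/np.tan(np.radians(c["vertical_fov"])/2)
    K=np.array([[f,0,c["cx"]],[0,f,c["cy"]],[0,0,1.]]); d=np.array([c["k1"],0,0,0,0.])
    if "mount" in c:
        M=np.array(c["mount"]); R0=np.array(s["orientation"]); T=np.eye(4); T[:3,:3]=R0; T[:3,3]=s["tcp_pos"]
        W=np.linalg.inv(T@M); R,t=W[:3,:3],W[:3,3]
    else: R,t=np.array(c["R"]),np.array(c["t"])
    return K,d,R,t
def proj(C,P):
    K,d,R,t=C; return cv2.projectPoints(np.array(P,float).reshape(-1,1,3),cv2.Rodrigues(R)[0],t,K,d)[0][:,0]
def back(C,uv,z):
    K,d,R,t=C; n=cv2.undistortPoints(np.array(uv,float).reshape(-1,1,2),K,d)[:,0]
    r=np.c_[n,np.ones(len(n))]@R; o=-R.T@t; return o+r*((z-o[2])/r[:,2])[:,None]
def shot(name):
    s=read_state(); c=imaging.capture(name); return c["pixels"],cam(c,s),s
E
python3 - <<'E'
from h import *
for n in("top","scene"):
    p,C,s=shot(n); cv2.imwrite(f"pics/{n}0.png",p); np.savez(f"{n}0.npz",p=p,K=C[0],d=C[1],R=C[2],t=C[3])
    print(n,-C[2].T@C[3],C[2][2],C[0][0,0],C[1][0])
print(s["tcp_pos"],np.round(s["orientation"],3),ctrl.tip_extent,s["gripper_width"],s["time"])
E
```

```text
pics
top [0.3006165  0.0051333  1.07572125] [ 0.22268054 -0.00378088 -0.97488414] 399.9389194275352 0.03116227134783178
scene [0.85631176 0.34975443 0.87967598] [-0.33525387 -0.39357646 -0.85598038] 381.5098430280904 -0.03342628460841154
[0.21574708 0.58603648 0.23894567] [[-0.938  0.345 -0.   ]
 [ 0.345  0.938 -0.001]
 [-0.    -0.001 -1.   ]] 0.017 0.9964347547481863 0.05
```

View pics/top0.png

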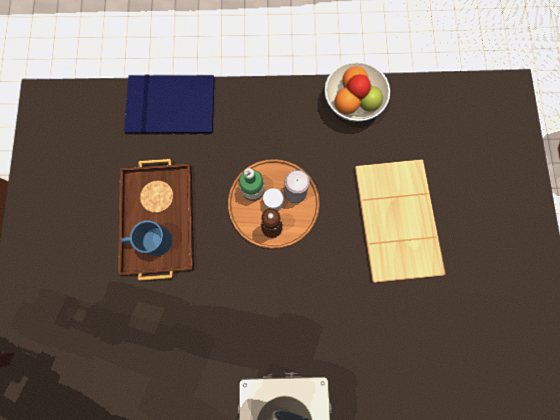

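View pics/scene0.png

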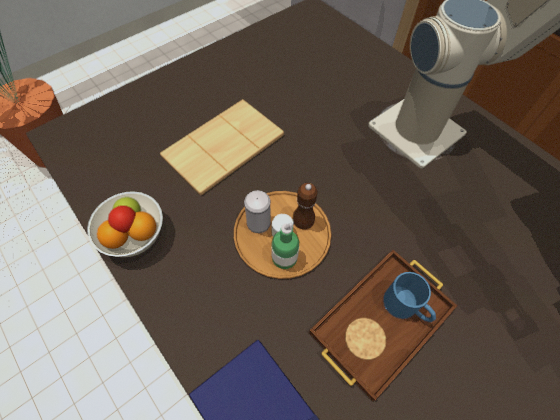

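The top view shows the round tray at about (274,203), with bottle (250,180), shaker (297,183), mill (271,220) and pot (273,199). The coaster is at (157,196), the mug at (148,237), and the board spans (356..443,160..280). The scene view is consistent with this. Next I'll fit the outlines.

```bash
cat > m.py <<'E'
from h import *
def load(n):
    z=np.load(f"{n}0.npz"); return z["p"],(z["K"],z["d"],z["R"],z["t"])
def big(m): 
    cs=cv2.findContours(m.astype(np.uint8),cv2.RETR_EXTERNAL,cv2.CHAIN_APPROX_NONE)[0]; return max(cs,key=cv2.contourArea)[:,0]
def circ(P):
    A=np.c_[2*P[:,:2],np.ones(len(P))]; s=np.linalg.lstsq(A,(P[:,:2]**2).sum(1),rcond=None)[0]; return s[:2],np.sqrt(s[2]+s[:2]@s[:2])
E
python3 - <<'E'
from m import *
for n,tr,co,bo in(("top",(225,155,325,252),(135,175,180,217),(345,150,455,290)),("scene",(228,186,336,282),(338,312,392,365),(150,90,295,200))):
    p,C=load(n); hsv=cv2.cvtColor(p,cv2.COLOR_BGR2HSV)
    def seg(b,f):
        x0,y0,x1,y1=b; m=np.zeros(p.shape[:2],bool); m[y0:y1,x0:x1]=f(hsv[y0:y1,x0:x1].astype(int)); return big(m)
    c=seg(tr,lambda h:(h[...,0]<20)&(h[...,1]>90)&(h[...,2]>80))
    h=cv2.convexHull(c)[:,0]; P=back(C,h,.014); o,r=circ(P)
    for _ in range(5):
        e=np.hypot(*(P[:,:2]-o).T)-r; k=abs(e)<.003; o,r=circ(P[k])
    print(n,"tray",o,r,k.mean())
    c=seg(co,lambda h:(h[...,2]>150)&(h[...,0]<25)); P=back(C,c,.012); print("coaster",*circ(P),len(c))
    c=seg(bo,lambda h:(h[...,2]>130)&(h[...,0]<30)&(h[...,0]>5)); q=cv2.minAreaRect(back(C,c,.018)[:,:2].astype(np.float32)*1000); print("board",q)
p,C=load("top"); a=cv2.resize(p[155:250,222:325],None,fx=6,fy=6,interpolation=cv2.INTER_CUBIC)
cv2.imwrite("pics/t1.png",a)
p,C=load("scene"); a=cv2.resize(p[178:282,225:340],None,fx=5.5,fy=5.5,interpolation=cv2.INTER_CUBIC)
cv2.imwrite("pics/s1.png",a)
E
```

```text
top tray [0.5564357  0.01865537] 0.1261422435712932 1.0
coaster [0.58185335 0.33886456] 0.04376238728025136 91
board ((502.585205078125, -316.732666015625), (320.0894470214844, 190.72625732421875), 4.5626678466796875)
scene tray [0.55467515 0.01879107] 0.12546035622764412 0.9166666666666666
coaster [0.57932888 0.33818038] 0.04387053301061969 115
board ((503.5150146484375, -315.03057861328125), (320.9542541503906, 192.65179443359375), 4.610075950622559)
```

View pics/t1.png

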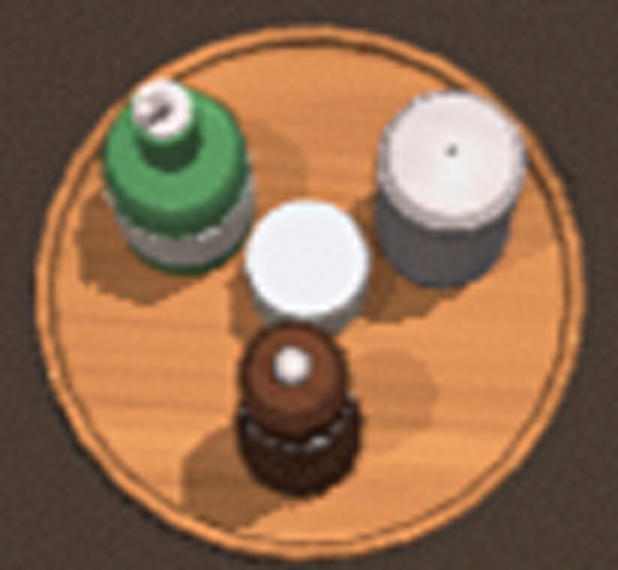

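View pics/s1.png

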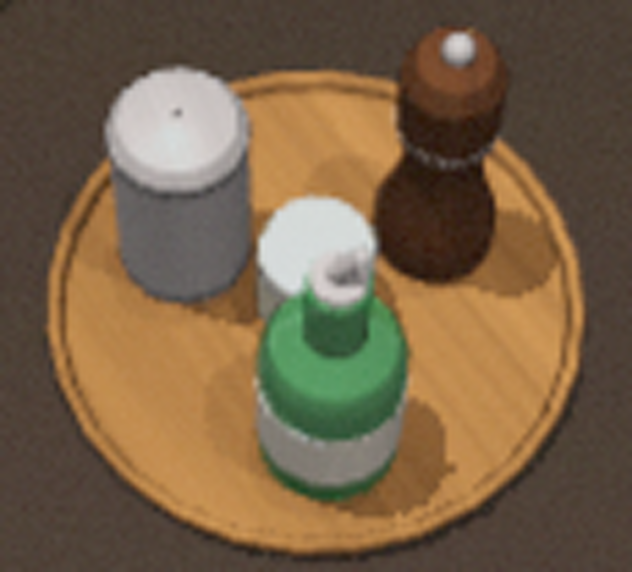

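The crops show the landmarks. In the top crop these are ball (292,365), shaker dot (452,150), pourer (163,108) and lid (308,250). In the scene crop they are ball (458,48), dot (177,112), pourer (338,275) and lid (316,245).

```bash
python3 - <<'E'
from m import *
L={"mill":(.167-.006*0+0.0-.003,(292,365),(458,48)),"shaker":(.124,(452,150),(177,112)),"bottle":(.180,(163,106),(340,270)),"pot":(.062,(308,250),(316,245))}
ct=np.array([.5556,.0187])
for k,(z,a,b) in L.items():
    r=[]
    for n,uv,f,o in(("top",a,6,(222,155)),("scene",b,5.5,(225,178))):
        C=load(n)[1]; uv=(np.array(uv)+.5)/f-.5+o; r.append(back(C,[uv],z)[0,:2])
    m=np.mean(r,0); d=m-ct; print(k,np.round(r,4).tolist(),np.round(m,4),"r",round(np.hypot(*d),4),"ang",np.degrees(np.arctan2(d[1],d[0])).round(1))
E
```

```text
mill [[0.4885, 0.0243], [0.4883, 0.0251]] [0.4884 0.0247] r 0.0675 ang 174.9
shaker [[0.5858, -0.0426], [0.583, -0.0436]] [ 0.5844 -0.0431] r 0.0682 ang -65.0
bottle [[0.5896, 0.0725], [0.5985, 0.0799]] [0.594  0.0762] r 0.0691 ang 56.2
pot [[0.5605, 0.0186], [0.5552, 0.018]] [0.5579 0.0183] r 0.0023 ang -9.9
```

Emit:
{"api": "move_arm", "payload": {
  "increments": [
    {"az":-6.7},
    {"az":-6.7},
    {"az":-6.8},
    {"tx":-1.0,"ty":-1.3},
    {"tx":-1.9,"ty":-2.5},
    {"tx":-1.9,"ty":-2.5},
    {"tx":-1.9,"ty":-2.5},
    {"tx":-1.9,"ty":-2.5}
  ],
  "newtons": 25
}}

```text
validation failed for argument at $.in...
```

Emit:
{"api": "move_arm", "payload": {
  "increments": [
    {"tx":-2.2,"ty":-3.0},
    {"tx":-2.2,"ty":-3.0},
    {"tx":-2.2,"ty":-3.0},
    {"tx":-2.2,"ty":-3.0},
    {"tx":-2.2,"ty":-3.0},
    {"tx":-2.2,"ty":-3.0},
    {"tx":-2.2,"ty":-3.0},
    {"tx":-2.2,"ty":-3.0}
  ]
}}

```text
validation failed for argument at $.in...
```

Emit:
{"api": "move_arm", "payload": {
  "increments": [
    {"tx":-2.2,"ty":-3.0},
    {"tx":-2.2,"ty":-3.0},
    {"tx":-2.2,"ty":-3.0},
    {"tx":-2.2,"ty":-3.0},
    {"tx":-1.2,"ty":-1.9},
    {},
    {}
  ]
}}

```text
validation failed for argument at $.in...
```

Emit:
{"api": "move_arm", "payload": {
  "increments": [
    {"ax":0,"ay":0,"az":-6.7,"tx":0,"ty":0,"tz":0,"jaw":0},
    {"ax":0,"ay":0,"az":-6.7,"tx":0,"ty":0,"tz":0,"jaw":0},
    {"ax":0,"ay":0,"az":-6.8,"tx":0,"ty":0,"tz":0,"jaw":0},
    {"ax":0,"ay":0,"az":0,"tx":-1.0,"ty":-1.3,"tz":0,"jaw":0},
    {"ax":0,"ay":0,"az":0,"tx":-1.9,"ty":-2.5,"tz":0,"jaw":0},
    {"ax":0,"ay":0,"az":0,"tx":-1.9,"ty":-2.5,"tz":0,"jaw":0},
    {"ax":0,"ay":0,"az":0,"tx":-1.9,"ty":-2.5,"tz":0,"jaw":0},
    {"ax":0,"ay":0,"az":0,"tx":-1.9,"ty":-2.5,"tz":0,"jaw":0}
  ],
  "newtons": 25
}}

```text
time: 0.77
tcp_pos: [0.3026, 0.4714, 0.2393]
orientation: [[-1.0, 0.003, -0.0], [0.003, 1.0, -0.001], [0.0, -0.001, -1.0]]
contact_force: [1.0, 0.5, -0.7]
gripper_width: 1.0
grip_force: 0.0
```

Emit:
{"api": "move_arm", "payload": {
  "increments": [
    {"ax":0,"ay":0,"az":0,"tx":-2.2,"ty":-3.0,"tz":0,"jaw":0},
    {"ax":0,"ay":0,"az":0,"tx":-2.2,"ty":-3.0,"tz":0,"jaw":0},
    {"ax":0,"ay":0,"az":0,"tx":-2.2,"ty":-3.0,"tz":0,"jaw":0},
    {"ax":0,"ay":0,"az":0,"tx":-2.2,"ty":-3.0,"tz":0,"jaw":0},
    {"ax":0,"ay":0,"az":0,"tx":-2.2,"ty":-3.0,"tz":0,"jaw":0},
    {"ax":0,"ay":0,"az":0,"tx":-2.2,"ty":-3.0,"tz":0,"jaw":0},
    {"ax":0,"ay":0,"az":0,"tx":-2.2,"ty":-3.0,"tz":0,"jaw":0},
    {"ax":0,"ay":0,"az":0,"tx":-2.2,"ty":-3.0,"tz":0,"jaw":0}
  ]
}}

```text
time: 1.43
tcp_pos: [0.4783, 0.2309, 0.2396]
orientation: [[-1.0, 0.004, -0.0], [0.004, 1.0, -0.0], [0.0, -0.0, -1.0]]
contact_force: [0.4, -0.1, 0.3]
gripper_width: 0.999
grip_force: 0.0
```

Emit:
{"api": "move_arm", "payload": {
  "increments": [
    {"ax":0,"ay":0,"az":0,"tx":-2.2,"ty":-3.0,"tz":0,"jaw":0},
    {"ax":0,"ay":0,"az":0,"tx":-2.2,"ty":-3.0,"tz":0,"jaw":0},
    {"ax":0,"ay":0,"az":0,"tx":-2.2,"ty":-3.0,"tz":0,"jaw":0},
    {"ax":0,"ay":0,"az":0,"tx":-2.0,"ty":-3.0,"tz":0,"jaw":0},
    {"ax":0,"ay":0,"az":0,"tx":-1.5,"ty":-2.5,"tz":0,"jaw":0},
    {"ax":0,"ay":0,"az":0,"tx":-0.7,"ty":-1.2,"tz":0,"jaw":0},
    {"ax":0,"ay":0,"az":0,"tx":0,"ty":0,"tz":0,"jaw":0},
    {"ax":0,"ay":0,"az":0,"tx":0,"ty":0,"tz":0,"jaw":0}
  ]
}}

```text
time: 2.1
tcp_pos: [0.5852, 0.0758, 0.2393]
orientation: [[-1.0, 0.003, -0.001], [0.003, 1.0, 0.0], [0.001, 0.0, -1.0]]
contact_force: [0.4, -0.1, 0.2]
gripper_width: 1.0
grip_force: 0.0
```

```bash
python3 - <<'E'
from h import *
p,C,s=shot("wrist"); print(s["tcp_pos"],s["contact_force"],np.round(s["joint_positions"],2), -C[2].T@C[3],C[2][2])
for n,z,c in(("mill",.162,(.4879,.0246)),("shaker",.124,(.5843,-.0429)),("bottle",.18,(.5946,.0744)),("pot",.062,(.5556,.0187)),("neck",.156,(.5946,.0744))):
    u=proj(C,[[*c,z]])[0]; print(n,u)
    if abs(u).max()<2000: cv2.drawMarker(p,tuple(int(round(v)) for v in u),(0,0,255),cv2.MARKER_CROSS,12,1)
cv2.imwrite("pics/w1.png",p)
E
```

```text
[0.58520092 0.07576871 0.23925719] [ 0.3693778  -0.08390739  0.17688294] [ 0.11  0.37  1.71  0.    1.06 -1.46] [0.50230875 0.07587031 0.3847868 ] [ 3.03826318e-01 -5.30817615e-04 -9.52727289e-01]
mill [184.16781981  64.4882659 ]
shaker [116.00461057 206.0973696 ]
bottle [272.39063523 249.45078954]
pot [209.52647085 153.52072702]
neck [272.55989367 234.59586259]
```

View pics/w1.png

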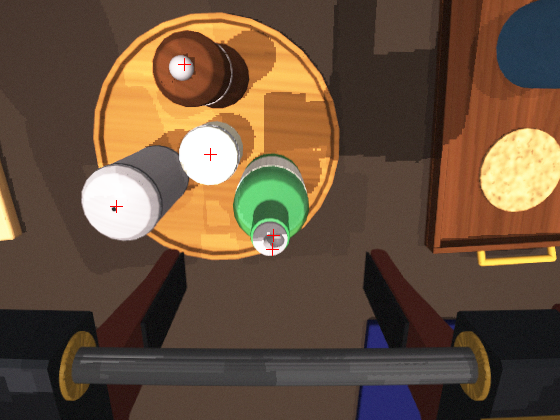

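The wrist view agrees with the estimates to 1–2 mm: ball (182,68), dot (114,208), pourer (271,240), pot lid (210,154). I'll go down on the bottle neck.

Emit:
{"api": "move_arm", "payload": {
  "increments": [
    {"ax":0,"ay":0,"az":0,"tx":-0.6,"ty":-0.1,"tz":0,"jaw":0},
    {"ax":0,"ay":0,"az":0,"tx":-0.4,"ty":-0.05,"tz":0.5,"jaw":0},
    {"ax":0,"ay":0,"az":0,"tx":0,"ty":0,"tz":2.0,"jaw":0},
    {"ax":0,"ay":0,"az":0,"tx":0,"ty":0,"tz":2.5,"jaw":0},
    {"ax":0,"ay":0,"az":0,"tx":0,"ty":0,"tz":2.5,"jaw":0},
    {"ax":0,"ay":0,"az":0,"tx":0,"ty":0,"tz":1.9,"jaw":0},
    {"ax":0,"ay":0,"az":0,"tx":0,"ty":0,"tz":1.0,"jaw":0},
    {"ax":0,"ay":0,"az":0,"tx":0,"ty":0,"tz":0,"jaw":0}
  ]
}}

```text
time: 2.82
tcp_pos: [0.5943, 0.0755, 0.1332]
orientation: [[-1.0, -0.001, -0.004], [-0.001, 1.0, -0.0], [0.004, -0.0, -1.0]]
contact_force: [-0.8, -0.9, -0.1]
gripper_width: 1.004
grip_force: 0.0
```

Emit:
{"api": "move_arm", "payload": {
  "increments": [
    {"ax":0,"ay":0,"az":0,"tx":0,"ty":0,"tz":0,"jaw":0.4},
    {"ax":0,"ay":0,"az":0,"tx":0,"ty":0,"tz":0,"jaw":0.6},
    {"ax":0,"ay":0,"az":0,"tx":0,"ty":0,"tz":0,"jaw":0.7},
    {"ax":0,"ay":0,"az":0,"tx":0,"ty":0,"tz":0,"jaw":1},
    {"ax":0,"ay":0,"az":0,"tx":0,"ty":0,"tz":0,"jaw":1},
    {"ax":0,"ay":0,"az":0,"tx":0,"ty":0,"tz":0,"jaw":1}
  ],
  "newtons": 20
}}

```text
time: 3.32
tcp_pos: [0.5961, 0.0749, 0.1363]
orientation: [[-1.0, 0.0, 0.001], [0.0, 1.0, 0.0], [-0.001, 0.0, -1.0]]
contact_force: [-0.2, -0.5, 0.1]
gripper_width: 0.585
grip_force: 0.0
```

Emit:
{"api": "move_arm", "payload": {
  "increments": [
    {"ax":0,"ay":0,"az":0,"tx":0,"ty":0,"tz":0,"jaw":1},
    {"ax":0,"ay":0,"az":0,"tx":0,"ty":0,"tz":0,"jaw":1},
    {"ax":0,"ay":0,"az":0,"tx":0,"ty":0,"tz":0,"jaw":1},
    {"ax":0,"ay":0,"az":0,"tx":0,"ty":0,"tz":0,"jaw":1},
    {"ax":0,"ay":0,"az":0,"tx":0,"ty":0,"tz":0,"jaw":1},
    {"ax":0,"ay":0,"az":0,"tx":0,"ty":0,"tz":0,"jaw":1},
    {"ax":0,"ay":0,"az":0,"tx":0,"ty":0,"tz":0,"jaw":1}
  ],
  "newtons": 25
}}

```text
time: 3.9
tcp_pos: [0.5958, 0.0748, 0.1356]
orientation: [[-1.0, 0.0, -0.0], [0.0, 1.0, -0.0], [0.0, -0.0, -1.0]]
contact_force: [-0.6, -1.4, -0.7]
gripper_width: 0.303
grip_force: 24.9
```

Emit:
{"api": "move_arm", "payload": {
  "increments": [
    {"ax":0,"ay":0,"az":0,"tx":0,"ty":0,"tz":-0.5,"jaw":1},
    {"ax":0,"ay":0,"az":0,"tx":0,"ty":0,"tz":-1.5,"jaw":1},
    {"ax":0,"ay":0,"az":0,"tx":0,"ty":0,"tz":-3,"jaw":1},
    {"ax":0,"ay":0,"az":0,"tx":0,"ty":0,"tz":-3,"jaw":1},
    {"ax":0,"ay":0,"az":0,"tx":0,"ty":0,"tz":-3,"jaw":1},
    {"ax":0,"ay":0,"az":0,"tx":0,"ty":0,"tz":-3,"jaw":1},
    {"ax":0,"ay":0,"az":0,"tx":0,"ty":0,"tz":-1.5,"jaw":1},
    {"ax":0,"ay":0,"az":0,"tx":0,"ty":-1.0,"tz":-0.5,"jaw":1}
  ]
}}

```text
time: 4.57
tcp_pos: [0.5968, 0.0661, 0.2989]
orientation: [[-1.0, -0.001, 0.005], [-0.001, 1.0, 0.001], [-0.005, 0.001, -1.0]]
contact_force: [0.7, -0.8, -5.2]
gripper_width: 0.307
grip_force: 24.9
```

Emit:
{"api": "move_arm", "payload": {
  "increments": [
    {"ax":0,"ay":0,"az":0,"tx":-0.1,"ty":-2,"tz":0,"jaw":1},
    {"ax":0,"ay":0,"az":0,"tx":-0.1,"ty":-3,"tz":0,"jaw":1},
    {"ax":0,"ay":0,"az":0,"tx":-0.1,"ty":-3.5,"tz":0,"jaw":1},
    {"ax":0,"ay":0,"az":0,"tx":-0.1,"ty":-3.5,"tz":0,"jaw":1},
    {"ax":0,"ay":0,"az":0,"tx":-0.1,"ty":-3.5,"tz":0,"jaw":1},
    {"ax":0,"ay":0,"az":0,"tx":-0.1,"ty":-3.5,"tz":0,"jaw":1},
    {"ax":0,"ay":0,"az":0,"tx":-0.1,"ty":-3.5,"tz":0,"jaw":1},
    {"ax":0,"ay":0,"az":0,"tx":-0.1,"ty":-3.5,"tz":0,"jaw":1}
  ]
}}

```text
time: 5.23
tcp_pos: [0.6022, -0.1971, 0.2938]
orientation: [[-1.0, 0.0, -0.003], [0.0, 1.0, 0.001], [0.003, 0.001, -1.0]]
contact_force: [0.7, 1.3, -5.6]
gripper_width: 0.306
grip_force: 24.9
```

Emit:
{"api": "move_arm", "payload": {
  "increments": [
    {"ax":0,"ay":0,"az":0,"tx":-0.1,"ty":-3.5,"tz":0,"jaw":1},
    {"ax":0,"ay":0,"az":0,"tx":-0.1,"ty":-3.5,"tz":0,"jaw":1},
    {"ax":0,"ay":0,"az":0,"tx":-0.1,"ty":-2.5,"tz":0,"jaw":1},
    {"ax":0,"ay":0,"az":0,"tx":-0.1,"ty":-1.2,"tz":0.5,"jaw":1},
    {"ax":0,"ay":0,"az":0,"tx":0,"ty":-0.5,"tz":1.5,"jaw":1},
    {"ax":0,"ay":0,"az":0,"tx":0,"ty":0,"tz":2.5,"jaw":1},
    {"ax":0,"ay":0,"az":0,"tx":0,"ty":0,"tz":2.5,"jaw":1},
    {"ax":0,"ay":0,"az":0,"tx":0,"ty":0,"tz":2.5,"jaw":1}
  ]
}}

```text
time: 5.9
tcp_pos: [0.6064, -0.3067, 0.198]
orientation: [[-1.0, 0.001, -0.002], [0.001, 1.0, 0.001], [0.002, 0.001, -1.0]]
contact_force: [0.2, -0.5, -6.2]
gripper_width: 0.304
grip_force: 24.9
```

Emit:
{"api": "move_arm", "payload": {
  "increments": [
    {"ax":0,"ay":0,"az":0,"tx":0,"ty":0,"tz":2.0,"jaw":1},
    {"ax":0,"ay":0,"az":0,"tx":0,"ty":0,"tz":1.5,"jaw":1},
    {"ax":0,"ay":0,"az":0,"tx":0,"ty":0,"tz":0.7,"jaw":1},
    {"ax":0,"ay":0,"az":0,"tx":0,"ty":0,"tz":0,"jaw":1},
    {"ax":0,"ay":0,"az":0,"tx":0,"ty":0,"tz":0,"jaw":1}
  ]
}}

```text
time: 6.32
tcp_pos: [0.6074, -0.3069, 0.1581]
orientation: [[-1.0, 0.0, -0.001], [0.0, 1.0, 0.001], [0.001, 0.001, -1.0]]
contact_force: [1.3, -0.7, -4.8]
gripper_width: 0.307
grip_force: 24.9
```

Emit:
{"api": "move_arm", "payload": {
  "increments": [
    {"ax":0,"ay":0,"az":0,"tx":0,"ty":0,"tz":0.3,"jaw":1},
    {"ax":0,"ay":0,"az":0,"tx":0,"ty":0,"tz":0.3,"jaw":1},
    {"ax":0,"ay":0,"az":0,"tx":0,"ty":0,"tz":0.2,"jaw":1},
    {"ax":0,"ay":0,"az":0,"tx":0,"ty":0,"tz":0.1,"jaw":1},
    {"ax":0,"ay":0,"az":0,"tx":0,"ty":0,"tz":0,"jaw":1}
  ]
}}

```text
time: 6.73
tcp_pos: [0.6076, -0.3071, 0.1498]
orientation: [[-1.0, 0.0, 0.0], [0.0, 1.0, -0.0], [-0.0, -0.0, -1.0]]
contact_force: [-0.4, -0.4, -5.1]
gripper_width: 0.307
grip_force: 24.9
```

Emit:
{"api": "move_arm", "payload": {
  "increments": [
    {"ax":0,"ay":0,"az":0,"tx":0,"ty":0,"tz":0.05,"jaw":1},
    {"ax":0,"ay":0,"az":0,"tx":0,"ty":0,"tz":0.05,"jaw":1},
    {"ax":0,"ay":0,"az":0,"tx":0,"ty":0,"tz":0,"jaw":1}
  ]
}}

```text
time: 6.98
tcp_pos: [0.6077, -0.3071, 0.1487]
orientation: [[-1.0, 0.0, 0.0], [0.0, 1.0, -0.0], [-0.0, -0.0, -1.0]]
contact_force: [0.1, -0.1, -4.7]
gripper_width: 0.304
grip_force: 24.9
```

Emit:
{"api": "move_arm", "payload": {
  "increments": [
    {"ax":0,"ay":0,"az":0,"tx":0,"ty":0,"tz":0.05,"jaw":1},
    {"ax":0,"ay":0,"az":0,"tx":0,"ty":0,"tz":0.05,"jaw":1},
    {"ax":0,"ay":0,"az":0,"tx":0,"ty":0,"tz":0.05,"jaw":1},
    {"ax":0,"ay":0,"az":0,"tx":0,"ty":0,"tz":0,"jaw":1}
  ]
}}

```text
time: 7.32
tcp_pos: [0.6079, -0.3072, 0.1476]
orientation: [[-1.0, 0.0, 0.0], [0.0, 1.0, -0.0], [-0.0, -0.0, -1.0]]
contact_force: [-0.2, -0.1, -1.4]
gripper_width: 0.306
grip_force: 24.9
```

Emit:
{"api": "move_arm", "payload": {
  "increments": [
    {"ax":0,"ay":0,"az":0,"tx":0,"ty":0,"tz":0.03,"jaw":1},
    {"ax":0,"ay":0,"az":0,"tx":0,"ty":0,"tz":0,"jaw":0.65},
    {"ax":0,"ay":0,"az":0,"tx":0,"ty":0,"tz":0,"jaw":0.5},
    {"ax":0,"ay":0,"az":0,"tx":0,"ty":0,"tz":0,"jaw":0.4},
    {"ax":0,"ay":0,"az":0,"tx":0,"ty":0,"tz":0,"jaw":0.3},
    {"ax":0,"ay":0,"az":0,"tx":0,"ty":0,"tz":0,"jaw":0.2}
  ]
}}

```text
time: 7.82
tcp_pos: [0.6078, -0.3071, 0.147]
orientation: [[-1.0, 0.0, 0.0], [0.0, 1.0, -0.0], [-0.0, -0.0, -1.0]]
contact_force: [-0.2, -0.4, 0.9]
gripper_width: 0.613
grip_force: 0.0
```

Emit:
{"api": "move_arm", "payload": {
  "increments": [
    {"ax":0,"ay":0,"az":0,"tx":0,"ty":0,"tz":-0.5,"jaw":0.1},
    {"ax":0,"ay":0,"az":0,"tx":0,"ty":0,"tz":-1.5,"jaw":0.1},
    {"ax":0,"ay":0,"az":0,"tx":0,"ty":0,"tz":-2.5,"jaw":0.1},
    {"ax":0,"ay":0,"az":0,"tx":0,"ty":0,"tz":-2.5,"jaw":0.1},
    {"ax":0,"ay":0,"az":0,"tx":0.4,"ty":1.15,"tz":-1,"jaw":0.1},
    {"ax":0,"ay":0,"az":0,"tx":0.8,"ty":2.0,"tz":0,"jaw":0.1},
    {"ax":0,"ay":0,"az":0,"tx":1.1,"ty":3,"tz":0,"jaw":0.1},
    {"ax":0,"ay":0,"az":0,"tx":1.1,"ty":3,"tz":0,"jaw":0.1}
  ]
}}

```text
time: 8.48
tcp_pos: [0.5728, -0.2143, 0.2268]
orientation: [[-1.0, 0.001, 0.0], [0.001, 1.0, 0.0], [-0.0, 0.0, -1.0]]
contact_force: [0.6, -0.5, 0.1]
gripper_width: 0.901
grip_force: 0.0
```

Emit:
{"api": "move_arm", "payload": {
  "increments": [
    {"ax":0,"ay":0,"az":0,"tx":1.1,"ty":3.4,"tz":0,"jaw":0.1},
    {"ax":0,"ay":0,"az":0,"tx":1.2,"ty":3.4,"tz":0,"jaw":0.1},
    {"ax":0,"ay":0,"az":0,"tx":1.2,"ty":3.4,"tz":0,"jaw":0.1},
    {"ax":0,"ay":0,"az":0,"tx":1.2,"ty":3.4,"tz":0,"jaw":0.1},
    {"ax":0,"ay":0,"az":0,"tx":1.2,"ty":3.4,"tz":0,"jaw":0.1},
    {"ax":0,"ay":0,"az":0,"tx":1.2,"ty":3.2,"tz":0,"jaw":0.1},
    {"ax":0,"ay":0,"az":0,"tx":0.9,"ty":2.5,"tz":0,"jaw":0.1},
    {"ax":0,"ay":0,"az":0,"tx":0.5,"ty":1.3,"tz":0,"jaw":0.1}
  ]
}}

```text
time: 9.15
tcp_pos: [0.4864, 0.0273, 0.2266]
orientation: [[-1.0, -0.002, -0.001], [-0.002, 1.0, 0.001], [0.001, 0.001, -1.0]]
contact_force: [-0.6, -0.2, -0.3]
gripper_width: 0.903
grip_force: 0.0
```

Emit:
{"api": "move_arm", "payload": {
  "increments": [
    {"ax":0,"ay":0,"az":0,"tx":0,"ty":0,"tz":0,"jaw":0.1},
    {"ax":0,"ay":0,"az":0,"tx":0,"ty":0,"tz":0,"jaw":0.1},
    {"ax":0,"ay":0,"az":0,"tx":0,"ty":0,"tz":0,"jaw":0.1}
  ]
}}

```text
time: 9.4
tcp_pos: [0.4889, 0.0242, 0.2269]
orientation: [[-1.0, 0.0, 0.0], [0.0, 1.0, -0.0], [-0.0, -0.0, -1.0]]
contact_force: [0.2, 0.2, 0.1]
gripper_width: 0.901
grip_force: 0.0
```

```bash
python3 - <<'E'
from h import *
p,C,s=shot("scene"); cv2.imwrite("pics/s2.png",p); print(s["tcp_pos"],s["contact_force"])
p,C,s=shot("wrist"); print(proj(C,[[.4885,.0245,.162]])); cv2.imwrite("pics/w2.png",p)
E
```

```text
[0.48885895 0.02417835 0.22692621] [0.16807071 0.15129998 0.09204028]
[[275.66441314 230.62280882]]
```

View pics/s2.png

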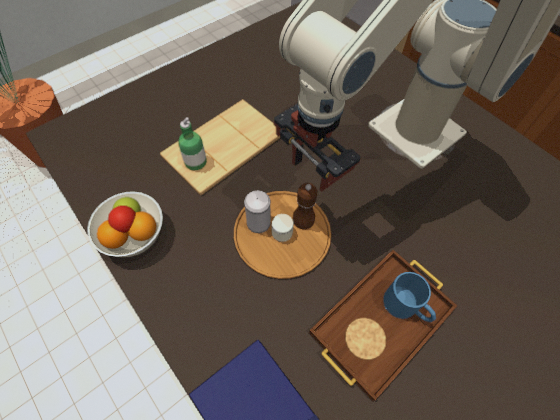

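The bottle stands on the board at (192,150), and the gripper is above the mill. I'll grip the mill.

Emit:
{"api": "move_arm", "payload": {
  "increments": [
    {"ax":0,"ay":0,"az":0,"tx":0,"ty":0,"tz":0.5,"jaw":0.15},
    {"ax":0,"ay":0,"az":0,"tx":0,"ty":0,"tz":2.0,"jaw":0.15},
    {"ax":0,"ay":0,"az":0,"tx":0,"ty":0,"tz":2.8,"jaw":0.15},
    {"ax":0,"ay":0,"az":0,"tx":0,"ty":0,"tz":2.8,"jaw":0.15},
    {"ax":0,"ay":0,"az":0,"tx":0,"ty":0,"tz":1.6,"jaw":0.2},
    {"ax":0,"ay":0,"az":0,"tx":0,"ty":0,"tz":0.8,"jaw":0.25},
    {"ax":0,"ay":0,"az":0,"tx":0,"ty":0,"tz":0,"jaw":0.35},
    {"ax":0,"ay":0,"az":0,"tx":0,"ty":0,"tz":0,"jaw":0.4}
  ]
}}

```text
time: 10.17
tcp_pos: [0.489, 0.0241, 0.1219]
orientation: [[-1.0, 0.001, -0.0], [0.001, 1.0, -0.0], [0.0, -0.0, -1.0]]
contact_force: [0.5, -0.8, 0.6]
gripper_width: 0.635
grip_force: 0.0
```

Emit:
{"api": "move_arm", "payload": {
  "increments": [
    {"ax":0,"ay":0,"az":0,"tx":0,"ty":0,"tz":0,"jaw":0.45},
    {"ax":0,"ay":0,"az":0,"tx":0,"ty":0,"tz":0,"jaw":1},
    {"ax":0,"ay":0,"az":0,"tx":0,"ty":0,"tz":0,"jaw":1},
    {"ax":0,"ay":0,"az":0,"tx":0,"ty":0,"tz":0,"jaw":1},
    {"ax":0,"ay":0,"az":0,"tx":0,"ty":0,"tz":0,"jaw":1},
    {"ax":0,"ay":0,"az":0,"tx":0,"ty":0,"tz":0,"jaw":1},
    {"ax":0,"ay":0,"az":0,"tx":0,"ty":0,"tz":0,"jaw":1},
    {"ax":0,"ay":0,"az":0,"tx":0,"ty":0,"tz":0,"jaw":1}
  ]
}}

```text
time: 10.83
tcp_pos: [0.4897, 0.0244, 0.1229]
orientation: [[-1.0, 0.0, 0.002], [0.0, 1.0, -0.0], [-0.002, -0.0, -1.0]]
contact_force: [-0.6, -2.5, 6.2]
gripper_width: 0.52
grip_force: 24.9
```

Emit:
{"api": "move_arm", "payload": {
  "increments": [
    {"ax":0,"ay":0,"az":0,"tx":0,"ty":0,"tz":-0.5,"jaw":1},
    {"ax":0,"ay":0,"az":0,"tx":0,"ty":0,"tz":-1.5,"jaw":1},
    {"ax":0,"ay":0,"az":0,"tx":0,"ty":0,"tz":-2.0,"jaw":1},
    {"ax":0,"ay":0,"az":0,"tx":0,"ty":-0.5,"tz":-1.5,"jaw":1},
    {"ax":0,"ay":0,"az":0,"tx":-0.1,"ty":-1.5,"tz":-0.5,"jaw":1},
    {"ax":0,"ay":0,"az":0,"tx":-0.1,"ty":-2.5,"tz":0,"jaw":1},
    {"ax":0,"ay":0,"az":0,"tx":-0.1,"ty":-3.4,"tz":0,"jaw":1},
    {"ax":0,"ay":0,"az":0,"tx":-0.1,"ty":-3.4,"tz":0,"jaw":1}
  ]
}}

```text
time: 11.5
tcp_pos: [0.4923, -0.089, 0.1821]
orientation: [[-1.0, -0.002, -0.0], [-0.002, 1.0, 0.0], [0.0, 0.0, -1.0]]
contact_force: [1.2, 0.1, -3.5]
gripper_width: 0.518
grip_force: 24.9
```

Emit:
{"api": "move_arm", "payload": {
  "increments": [
    {"ax":0,"ay":0,"az":0,"tx":-0.1,"ty":-3.4,"tz":0,"jaw":1},
    {"ax":0,"ay":0,"az":0,"tx":-0.1,"ty":-3.4,"tz":0,"jaw":1},
    {"ax":0,"ay":0,"az":0,"tx":-0.2,"ty":-3.4,"tz":0,"jaw":1},
    {"ax":0,"ay":0,"az":0,"tx":-0.2,"ty":-3.4,"tz":0,"jaw":1},
    {"ax":0,"ay":0,"az":0,"tx":-0.2,"ty":-3.4,"tz":0,"jaw":1},
    {"ax":0,"ay":0,"az":0,"tx":-0.1,"ty":-2.8,"tz":0,"jaw":1},
    {"ax":0,"ay":0,"az":0,"tx":-0.1,"ty":-1.9,"tz":0,"jaw":1},
    {"ax":0,"ay":0,"az":0,"tx":0,"ty":-1.0,"tz":0.5,"jaw":1}
  ]
}}

```text
time: 12.17
tcp_pos: [0.5029, -0.3181, 0.1774]
orientation: [[-1.0, 0.002, 0.001], [0.002, 1.0, -0.001], [-0.001, -0.001, -1.0]]
contact_force: [-0.2, 0.1, -2.9]
gripper_width: 0.519
grip_force: 24.9
```

Emit:
{"api": "move_arm", "payload": {
  "increments": [
    {"ax":0,"ay":0,"az":0,"tx":0,"ty":0,"tz":1.5,"jaw":1},
    {"ax":0,"ay":0,"az":0,"tx":0,"ty":0,"tz":1.5,"jaw":1},
    {"ax":0,"ay":0,"az":0,"tx":0,"ty":0,"tz":0.5,"jaw":1},
    {"ax":0,"ay":0,"az":0,"tx":0,"ty":0,"tz":0.2,"jaw":1},
    {"ax":0,"ay":0,"az":0,"tx":0,"ty":0,"tz":0,"jaw":1},
    {"ax":0,"ay":0,"az":0,"tx":0,"ty":0,"tz":0,"jaw":1}
  ]
}}

```text
time: 12.67
tcp_pos: [0.5031, -0.3152, 0.1403]
orientation: [[-1.0, -0.0, 0.0], [-0.0, 1.0, -0.0], [-0.0, -0.0, -1.0]]
contact_force: [0.1, -0.1, -3.8]
gripper_width: 0.519
grip_force: 24.9
```

Emit:
{"api": "move_arm", "payload": {
  "increments": [
    {"ax":0,"ay":0,"az":0,"tx":0,"ty":0,"tz":0.2,"jaw":1},
    {"ax":0,"ay":0,"az":0,"tx":0,"ty":0,"tz":0.2,"jaw":1},
    {"ax":0,"ay":0,"az":0,"tx":0,"ty":0,"tz":0.1,"jaw":1},
    {"ax":0,"ay":0,"az":0,"tx":0,"ty":0,"tz":0.05,"jaw":1},
    {"ax":0,"ay":0,"az":0,"tx":0,"ty":0,"tz":0,"jaw":1}
  ]
}}

```text
time: 13.08
tcp_pos: [0.503, -0.3157, 0.1349]
orientation: [[-1.0, 0.0, 0.001], [0.0, 1.0, -0.0], [-0.001, -0.0, -1.0]]
contact_force: [-1.2, 0.5, 1.8]
gripper_width: 0.515
grip_force: 24.9
```

Emit:
{"api": "move_arm", "payload": {
  "increments": [
    {"ax":0,"ay":0,"az":0,"tx":0,"ty":0,"tz":0.05,"jaw":1},
    {"ax":0,"ay":0,"az":0,"tx":0,"ty":0,"tz":0.03,"jaw":1},
    {"ax":0,"ay":0,"az":0,"tx":0,"ty":0,"tz":0,"jaw":1}
  ]
}}

```text
time: 13.33
tcp_pos: [0.5032, -0.3159, 0.1348]
orientation: [[-1.0, 0.0, 0.001], [0.0, 1.0, -0.001], [-0.001, -0.001, -1.0]]
contact_force: [-0.5, 1.2, 7.9]
gripper_width: 0.516
grip_force: 24.9
```

Emit:
{"api": "move_arm", "payload": {
  "increments": [
    {"ax":0,"ay":0,"az":0,"tx":0,"ty":0,"tz":0,"jaw":0.4},
    {"ax":0,"ay":0,"az":0,"tx":0,"ty":0,"tz":0,"jaw":0.3},
    {"ax":0,"ay":0,"az":0,"tx":0,"ty":0,"tz":0,"jaw":0.2},
    {"ax":0,"ay":0,"az":0,"tx":0,"ty":0,"tz":0,"jaw":0.1},
    {"ax":0,"ay":0,"az":0,"tx":0,"ty":0,"tz":-0.5,"jaw":0},
    {"ax":0,"ay":0,"az":0,"tx":0,"ty":0,"tz":-1.5,"jaw":0},
    {"ax":0,"ay":0,"az":0,"tx":0,"ty":0,"tz":-2.5,"jaw":0},
    {"ax":0,"ay":0,"az":0,"tx":0,"ty":0,"tz":-2.0,"jaw":0}
  ]
}}

```text
time: 14.0
tcp_pos: [0.5026, -0.3155, 0.1996]
orientation: [[-1.0, 0.0, -0.001], [0.0, 1.0, 0.0], [0.001, 0.0, -1.0]]
contact_force: [1.5, -0.5, 0.8]
gripper_width: 0.996
grip_force: 0.0
```

Emit:
{"api": "move_arm", "payload": {
  "increments": [
    {"ax":0,"ay":0,"az":0,"tx":-0.5,"ty":1.5,"tz":-1.0,"jaw":0},
    {"ax":0,"ay":0,"az":0,"tx":-0.8,"ty":2.8,"tz":0,"jaw":0},
    {"ax":0,"ay":0,"az":0,"tx":-1.1,"ty":3.5,"tz":0,"jaw":0},
    {"ax":0,"ay":0,"az":0,"tx":-1.1,"ty":3.5,"tz":0,"jaw":0},
    {"ax":0,"ay":0,"az":0,"tx":-1.1,"ty":3.5,"tz":0,"jaw":0},
    {"ax":0,"ay":0,"az":0,"tx":-1.1,"ty":3.5,"tz":0,"jaw":0},
    {"ax":0,"ay":0,"az":0,"tx":-1.1,"ty":3.5,"tz":0,"jaw":0},
    {"ax":0,"ay":0,"az":0,"tx":-0.8,"ty":2.9,"tz":0,"jaw":0}
  ]
}}

```text
time: 14.67
tcp_pos: [0.5794, -0.0663, 0.209]
orientation: [[-1.0, -0.0, 0.001], [-0.0, 1.0, 0.0], [-0.001, 0.0, -1.0]]
contact_force: [0.1, 0.2, 0.9]
gripper_width: 1.002
grip_force: 0.0
```

Emit:
{"api": "move_arm", "payload": {
  "increments": [
    {"ax":0,"ay":0,"az":0,"tx":-0.4,"ty":1.7,"tz":0,"jaw":0},
    {"ax":0,"ay":0,"az":0,"tx":-0.2,"ty":0.9,"tz":1.0,"jaw":0},
    {"ax":0,"ay":0,"az":0,"tx":0,"ty":0,"tz":2.0,"jaw":0},
    {"ax":0,"ay":0,"az":0,"tx":0,"ty":0,"tz":0.5,"jaw":0},
    {"ax":0,"ay":0,"az":0,"tx":0,"ty":0,"tz":0,"jaw":0},
    {"ax":0,"ay":0,"az":0,"tx":0,"ty":0,"tz":0,"jaw":0}
  ]
}}

```text
time: 15.17
tcp_pos: [0.5844, -0.0433, 0.1732]
orientation: [[-1.0, 0.001, -0.001], [0.001, 1.0, -0.0], [0.001, -0.0, -1.0]]
contact_force: [0.8, -0.7, 0.7]
gripper_width: 1.002
grip_force: 0.0
```

```bash
python3 - <<'E'
from h import *
p,C,s=shot("wrist"); print(s["tcp_pos"],s["gripper_width"])
for q in([.5848,-.0431,.124],[.5556,.0187,.062]):
    u=proj(C,[q])[0]; print(u); cv2.drawMarker(p,tuple(int(round(v)) for v in u),(0,0,255),cv2.MARKER_CROSS,12,1)
cv2.imwrite("pics/w3.png",p)
E
```

```text
[ 0.58440012 -0.04331808  0.17323226] 1.002363909770479
[275.01481695 242.26440661]
[361.79349694 169.60364885]
```

View pics/w3.png

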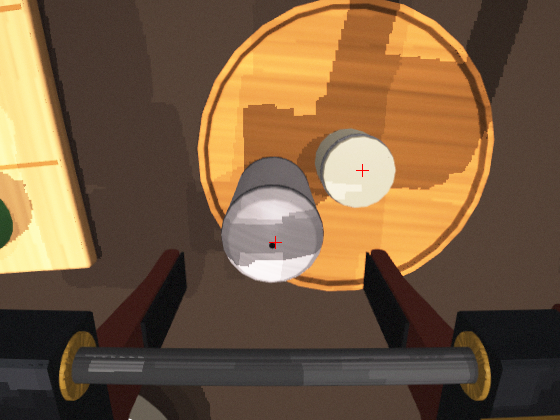

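The shaker is centred between the jaws, with its dot at (271,244) against a predicted (275,242). I'll go down and grip it.

Emit:
{"api": "move_arm", "payload": {
  "increments": [
    {"ax":0,"ay":0,"az":0,"tx":0,"ty":0,"tz":0.6,"jaw":0},
    {"ax":0,"ay":0,"az":0,"tx":0,"ty":-0.03,"tz":2.0,"jaw":0},
    {"ax":0,"ay":0,"az":0,"tx":0,"ty":0,"tz":2.5,"jaw":0},
    {"ax":0,"ay":0,"az":0,"tx":0,"ty":0,"tz":2.0,"jaw":0},
    {"ax":0,"ay":0,"az":0,"tx":0,"ty":0,"tz":1.0,"jaw":0.05},
    {"ax":0,"ay":0,"az":0,"tx":0,"ty":0,"tz":0,"jaw":0.1},
    {"ax":0,"ay":0,"az":0,"tx":0,"ty":0,"tz":0,"jaw":0.2},
    {"ax":0,"ay":0,"az":0,"tx":0,"ty":0,"tz":0,"jaw":0.25}
  ]
}}

```text
time: 15.88
tcp_pos: [0.5857, -0.0431, 0.0937]
orientation: [[-1.0, 0.0, 0.002], [0.0, 1.0, -0.0], [-0.002, -0.0, -1.0]]
contact_force: [0.6, -1.5, -0.2]
gripper_width: 0.788
grip_force: 0.0
```

Emit:
{"api": "move_arm", "payload": {
  "increments": [
    {"ax":0,"ay":0,"az":0,"tx":0,"ty":0,"tz":0,"jaw":0.27},
    {"ax":0,"ay":0,"az":0,"tx":0,"ty":0,"tz":0,"jaw":0.29},
    {"ax":0,"ay":0,"az":0,"tx":0,"ty":0,"tz":0,"jaw":1},
    {"ax":0,"ay":0,"az":0,"tx":0,"ty":0,"tz":0,"jaw":1},
    {"ax":0,"ay":0,"az":0,"tx":0,"ty":0,"tz":0,"jaw":1},
    {"ax":0,"ay":0,"az":0,"tx":0,"ty":0,"tz":0,"jaw":1}
  ]
}}

```text
time: 16.38
tcp_pos: [0.5858, -0.0433, 0.0938]
orientation: [[-1.0, 0.0, 0.002], [0.0, 1.0, -0.001], [-0.002, -0.001, -1.0]]
contact_force: [0.7, -3.6, 6.5]
gripper_width: 0.699
grip_force: 25.0
```

Emit:
{"api": "move_arm", "payload": {
  "increments": [
    {"ax":0,"ay":0,"az":0,"tx":0,"ty":0,"tz":-0.5,"jaw":1},
    {"ax":0,"ay":0,"az":0,"tx":0,"ty":0,"tz":-1.5,"jaw":1},
    {"ax":0,"ay":0,"az":0,"tx":0,"ty":0,"tz":-2.5,"jaw":1},
    {"ax":0,"ay":0,"az":0,"tx":0.6,"ty":-0.6,"tz":-2.0,"jaw":1},
    {"ax":0,"ay":0,"az":0,"tx":1.4,"ty":-1.4,"tz":-1.0,"jaw":1},
    {"ax":0,"ay":0,"az":0,"tx":2.2,"ty":-2.0,"tz":-0.5,"jaw":1},
    {"ax":0,"ay":0,"az":0,"tx":2.6,"ty":-2.0,"tz":0,"jaw":1},
    {"ax":0,"ay":0,"az":0,"tx":2.6,"ty":-2.0,"tz":0,"jaw":1}
  ]
}}

```text
time: 17.05
tcp_pos: [0.4896, -0.123, 0.1729]
orientation: [[-1.0, -0.001, 0.0], [-0.001, 1.0, 0.0], [-0.0, 0.0, -1.0]]
contact_force: [0.4, 1.1, -3.2]
gripper_width: 0.701
grip_force: 24.9
```

Emit:
{"api": "move_arm", "payload": {
  "increments": [
    {"ax":0,"ay":0,"az":0,"tx":2.6,"ty":-2.2,"tz":0,"jaw":1},
    {"ax":0,"ay":0,"az":0,"tx":2.4,"ty":-2.4,"tz":0,"jaw":1},
    {"ax":0,"ay":0,"az":0,"tx":2.0,"ty":-2.7,"tz":0,"jaw":1},
    {"ax":0,"ay":0,"az":0,"tx":1.4,"ty":-2.8,"tz":0,"jaw":1},
    {"ax":0,"ay":0,"az":0,"tx":0.7,"ty":-2.8,"tz":0,"jaw":1},
    {"ax":0,"ay":0,"az":0,"tx":0.3,"ty":-2.8,"tz":0,"jaw":1},
    {"ax":0,"ay":0,"az":0,"tx":0,"ty":-2.4,"tz":0,"jaw":1},
    {"ax":0,"ay":0,"az":0,"tx":0,"ty":-1.4,"tz":0,"jaw":1}
  ]
}}

```text
time: 17.72
tcp_pos: [0.3964, -0.3198, 0.1727]
orientation: [[-1.0, 0.002, 0.0], [0.002, 1.0, -0.0], [-0.0, -0.0, -1.0]]
contact_force: [-0.0, -0.4, -3.2]
gripper_width: 0.698
grip_force: 24.9
```

Emit:
{"api": "move_arm", "payload": {
  "increments": [
    {"ax":0,"ay":0,"az":0,"tx":0,"ty":-0.6,"tz":0.5,"jaw":1},
    {"ax":0,"ay":0,"az":0,"tx":0,"ty":0,"tz":1.5,"jaw":1},
    {"ax":0,"ay":0,"az":0,"tx":0,"ty":0,"tz":2.0,"jaw":1},
    {"ax":0,"ay":0,"az":0,"tx":0,"ty":0,"tz":1.2,"jaw":1},
    {"ax":0,"ay":0,"az":0,"tx":0,"ty":0,"tz":0.6,"jaw":1},
    {"ax":0,"ay":0,"az":0,"tx":0,"ty":0,"tz":0.3,"jaw":1},
    {"ax":0,"ay":0,"az":0,"tx":0,"ty":0,"tz":0,"jaw":1},
    {"ax":0,"ay":0,"az":0,"tx":0,"ty":0,"tz":0,"jaw":1}
  ]
}}

```text
time: 18.38
tcp_pos: [0.3971, -0.3236, 0.1119]
orientation: [[-1.0, -0.0, 0.0], [-0.0, 1.0, -0.0], [-0.0, -0.0, -1.0]]
contact_force: [0.7, 0.5, -2.3]
gripper_width: 0.698
grip_force: 24.9
```

Contact is expected at z ≈ 0.1057.

Emit:
{"api": "move_arm", "payload": {
  "increments": [
    {"ax":0,"ay":0,"az":0,"tx":0,"ty":0,"tz":0.2,"jaw":1},
    {"ax":0,"ay":0,"az":0,"tx":0,"ty":0,"tz":0.2,"jaw":1},
    {"ax":0,"ay":0,"az":0,"tx":0,"ty":0,"tz":0.1,"jaw":1},
    {"ax":0,"ay":0,"az":0,"tx":0,"ty":0,"tz":0.05,"jaw":1},
    {"ax":0,"ay":0,"az":0,"tx":0,"ty":0,"tz":0,"jaw":1}
  ]
}}

```text
time: 18.8
tcp_pos: [0.3967, -0.3239, 0.1061]
orientation: [[-1.0, 0.0, 0.0], [0.0, 1.0, -0.0], [-0.0, -0.0, -1.0]]
contact_force: [-0.0, 0.7, -3.3]
gripper_width: 0.698
grip_force: 24.9
```

Emit:
{"api": "move_arm", "payload": {
  "increments": [
    {"ax":0,"ay":0,"az":0,"tx":0,"ty":0,"tz":0.05,"jaw":1},
    {"ax":0,"ay":0,"az":0,"tx":0,"ty":0,"tz":0.03,"jaw":1},
    {"ax":0,"ay":0,"az":0,"tx":0,"ty":0,"tz":0,"jaw":1}
  ]
}}

```text
time: 19.05
tcp_pos: [0.3969, -0.324, 0.1058]
orientation: [[-1.0, 0.0, 0.0], [0.0, 1.0, -0.0], [-0.0, -0.0, -1.0]]
contact_force: [-1.9, 0.6, 4.1]
gripper_width: 0.696
grip_force: 24.9
```

Emit:
{"api": "move_arm", "payload": {
  "increments": [
    {"ax":0,"ay":0,"az":0,"tx":0,"ty":0,"tz":0,"jaw":0.2},
    {"ax":0,"ay":0,"az":0,"tx":0,"ty":0,"tz":0,"jaw":0.1},
    {"ax":0,"ay":0,"az":0,"tx":0,"ty":0,"tz":0,"jaw":0},
    {"ax":0,"ay":0,"az":0,"tx":0,"ty":0,"tz":0,"jaw":0},
    {"ax":0,"ay":0,"az":0,"tx":0,"ty":0,"tz":-0.6,"jaw":0},
    {"ax":0,"ay":0,"az":0,"tx":0,"ty":0,"tz":-2.0,"jaw":0},
    {"ax":0,"ay":0,"az":0,"tx":0,"ty":0,"tz":-3,"jaw":0},
    {"ax":0,"ay":0,"az":0,"tx":0,"ty":0,"tz":-3,"jaw":0}
  ]
}}

```text
time: 19.72
tcp_pos: [0.3961, -0.3233, 0.1919]
orientation: [[-1.0, 0.0, -0.002], [0.0, 1.0, 0.001], [0.002, 0.001, -1.0]]
contact_force: [0.6, -0.6, 0.0]
gripper_width: 1.0
grip_force: 0.0
```

Emit:
{"api": "move_arm", "payload": {
  "increments": [
    {"ax":0,"ay":0,"az":0,"tx":0,"ty":1.3,"tz":-2,"jaw":0},
    {"ax":0,"ay":0,"az":0,"tx":-0.8,"ty":2.8,"tz":-0.5,"jaw":0},
    {"ax":0,"ay":0,"az":0,"tx":-1.7,"ty":3.4,"tz":0,"jaw":0},
    {"ax":0,"ay":0,"az":0,"tx":-1.7,"ty":3.4,"tz":0,"jaw":0},
    {"ax":0,"ay":0,"az":0,"tx":-1.7,"ty":3.4,"tz":0,"jaw":0},
    {"ax":0,"ay":0,"az":0,"tx":-1.7,"ty":3.4,"tz":0,"jaw":0},
    {"ax":0,"ay":0,"az":0,"tx":-1.7,"ty":3.4,"tz":0,"jaw":0},
    {"ax":0,"ay":0,"az":0,"tx":-1.7,"ty":3.4,"tz":0,"jaw":0}
  ]
}}

```text
time: 20.38
tcp_pos: [0.5073, -0.0771, 0.2169]
orientation: [[-1.0, 0.0, 0.001], [0.0, 1.0, -0.0], [-0.001, -0.0, -1.0]]
contact_force: [1.4, 0.2, -0.3]
gripper_width: 0.997
grip_force: 0.0
```

Emit:
{"api": "move_arm", "payload": {
  "increments": [
    {"ax":0,"ay":0,"az":0,"tx":-1.7,"ty":3.4,"tz":0.5,"jaw":0},
    {"ax":0,"ay":0,"az":0,"tx":-1.6,"ty":3.0,"tz":1.5,"jaw":0},
    {"ax":0,"ay":0,"az":0,"tx":-1.1,"ty":2.2,"tz":2.5,"jaw":0},
    {"ax":0,"ay":0,"az":0,"tx":-0.5,"ty":1.2,"tz":3.0,"jaw":0},
    {"ax":0,"ay":0,"az":0,"tx":0,"ty":0,"tz":1.5,"jaw":0},
    {"ax":0,"ay":0,"az":0,"tx":0,"ty":0,"tz":0.5,"jaw":0},
    {"ax":0,"ay":0,"az":0,"tx":0,"ty":0,"tz":0,"jaw":0},
    {"ax":0,"ay":0,"az":0,"tx":0,"ty":0,"tz":0,"jaw":0}
  ]
}}

```text
time: 21.05
tcp_pos: [0.556, 0.0188, 0.122]
orientation: [[-1.0, 0.001, 0.0], [0.001, 1.0, -0.0], [-0.0, -0.0, -1.0]]
contact_force: [-0.2, 0.7, 0.4]
gripper_width: 1.0
grip_force: 0.0
```

```bash
python3 - <<'E'
from h import *
p,C,s=shot("wrist"); print(s["tcp_pos"],s["gripper_width"])
for q in([.5556,.0187,.062],):
    u=proj(C,[q])[0]; print(u); cv2.drawMarker(p,tuple(int(round(v)) for v in u),(0,0,255),cv2.MARKER_CROSS,12,1)
q,_,_=shot("scene")
cv2.imwrite("pics/w4.png",np.hstack([cv2.resize(p,(400,300)),cv2.resize(q,(400,300))]))
E
```

```text
[0.5560246  0.01876031 0.12197606] 1.0001579646846661
[274.52192608 233.76820215]
```

View pics/w4.png

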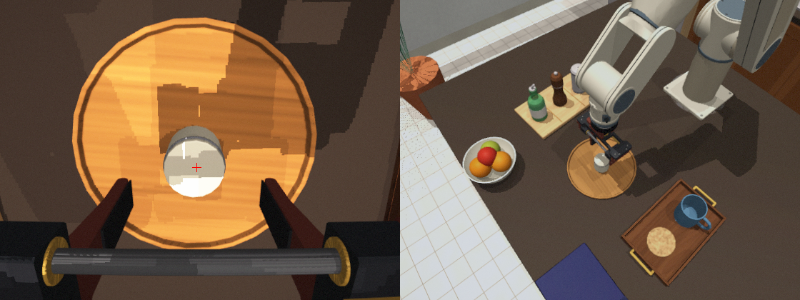

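The pot is centred, with its lid at (194,168) in the left picture. All three items stand on the board. I'll grip the pot.

Emit:
{"api": "move_arm", "payload": {
  "increments": [
    {"ax":0,"ay":0,"az":0,"tx":0,"ty":0,"tz":0.6,"jaw":0},
    {"ax":0,"ay":0,"az":0,"tx":0,"ty":0,"tz":2.0,"jaw":0},
    {"ax":0,"ay":0,"az":0,"tx":0,"ty":0,"tz":2.5,"jaw":0},
    {"ax":0,"ay":0,"az":0,"tx":0,"ty":0,"tz":2.0,"jaw":0.05},
    {"ax":0,"ay":0,"az":0,"tx":0,"ty":0,"tz":1.0,"jaw":0.1},
    {"ax":0,"ay":0,"az":0,"tx":0,"ty":0,"tz":0.3,"jaw":0.2},
    {"ax":0,"ay":0,"az":0,"tx":0,"ty":0,"tz":0,"jaw":0.25},
    {"ax":0,"ay":0,"az":0,"tx":0,"ty":0,"tz":0,"jaw":0.3}
  ]
}}

```text
time: 21.82
tcp_pos: [0.5565, 0.019, 0.0381]
orientation: [[-1.0, 0.0, 0.001], [0.0, 1.0, -0.0], [-0.001, -0.0, -1.0]]
contact_force: [-0.9, 0.5, 0.3]
gripper_width: 0.722
grip_force: 0.0
```

Emit:
{"api": "move_arm", "payload": {
  "increments": [
    {"ax":0,"ay":0,"az":0,"tx":0,"ty":0,"tz":0,"jaw":0.34},
    {"ax":0,"ay":0,"az":0,"tx":0,"ty":0,"tz":0,"jaw":0.37},
    {"ax":0,"ay":0,"az":0,"tx":0,"ty":0,"tz":0,"jaw":1},
    {"ax":0,"ay":0,"az":0,"tx":0,"ty":0,"tz":0,"jaw":1},
    {"ax":0,"ay":0,"az":0,"tx":0,"ty":0,"tz":0,"jaw":1},
    {"ax":0,"ay":0,"az":0,"tx":0,"ty":0,"tz":0,"jaw":1}
  ]
}}

```text
time: 22.32
tcp_pos: [0.5565, 0.019, 0.0383]
orientation: [[-1.0, 0.0, 0.002], [0.0, 1.0, -0.0], [-0.002, -0.0, -1.0]]
contact_force: [-0.3, -1.5, 6.8]
gripper_width: 0.606
grip_force: 25.0
```

Emit:
{"api": "move_arm", "payload": {
  "increments": [
    {"ax":0,"ay":0,"az":0,"tx":0,"ty":0,"tz":-0.5,"jaw":1},
    {"ax":0,"ay":0,"az":0,"tx":0,"ty":0,"tz":-1.5,"jaw":1},
    {"ax":0,"ay":0,"az":0,"tx":0,"ty":0,"tz":-2.3,"jaw":1},
    {"ax":0,"ay":0,"az":0,"tx":0,"ty":0.5,"tz":-1.7,"jaw":1},
    {"ax":0,"ay":0,"az":0,"tx":-0.15,"ty":1.5,"tz":-1,"jaw":1},
    {"ax":0,"ay":0,"az":0,"tx":-0.2,"ty":2.5,"tz":0,"jaw":1},
    {"ax":0,"ay":0,"az":0,"tx":-0.3,"ty":3.2,"tz":0,"jaw":1},
    {"ax":0,"ay":0,"az":0,"tx":-0.3,"ty":3.2,"tz":0,"jaw":1}
  ]
}}

```text
time: 22.98
tcp_pos: [0.5652, 0.1289, 0.1079]
orientation: [[-1.0, 0.002, 0.0], [0.002, 1.0, 0.0], [-0.0, 0.0, -1.0]]
contact_force: [-0.3, 0.0, -1.9]
gripper_width: 0.605
grip_force: 25.0
```

Emit:
{"api": "move_arm", "payload": {
  "increments": [
    {"ax":0,"ay":0,"az":0,"tx":-0.3,"ty":3.2,"tz":0,"jaw":1},
    {"ax":0,"ay":0,"az":0,"tx":-0.3,"ty":3.2,"tz":0,"jaw":1},
    {"ax":0,"ay":0,"az":0,"tx":-0.3,"ty":3.2,"tz":0,"jaw":1},
    {"ax":0,"ay":0,"az":0,"tx":-0.3,"ty":3.2,"tz":0,"jaw":1},
    {"ax":0,"ay":0,"az":0,"tx":-0.2,"ty":3.2,"tz":0,"jaw":1},
    {"ax":0,"ay":0,"az":0,"tx":-0.1,"ty":2.6,"tz":0,"jaw":1},
    {"ax":0,"ay":0,"az":0,"tx":0,"ty":1.7,"tz":0,"jaw":1},
    {"ax":0,"ay":0,"az":0,"tx":0,"ty":0.75,"tz":0.6,"jaw":1}
  ]
}}

```text
time: 23.65
tcp_pos: [0.5806, 0.3413, 0.1022]
orientation: [[-1.0, -0.002, 0.002], [-0.002, 1.0, 0.001], [-0.002, 0.001, -1.0]]
contact_force: [0.9, -0.1, -1.6]
gripper_width: 0.605
grip_force: 25.0
```

Emit:
{"api": "move_arm", "payload": {
  "increments": [
    {"ax":0,"ay":0,"az":0,"tx":0,"ty":0,"tz":1.5,"jaw":1},
    {"ax":0,"ay":0,"az":0,"tx":0,"ty":0,"tz":1.5,"jaw":1},
    {"ax":0,"ay":0,"az":0,"tx":0,"ty":0,"tz":1.2,"jaw":1},
    {"ax":0,"ay":0,"az":0,"tx":0,"ty":0,"tz":0.6,"jaw":1},
    {"ax":0,"ay":0,"az":0,"tx":0,"ty":0,"tz":0.3,"jaw":1},
    {"ax":0,"ay":0,"az":0,"tx":0,"ty":0,"tz":0,"jaw":1},
    {"ax":0,"ay":0,"az":0,"tx":0,"ty":0,"tz":0,"jaw":1}
  ]
}}

```text
time: 24.23
tcp_pos: [0.5807, 0.3381, 0.0503]
orientation: [[-1.0, 0.001, 0.0], [0.001, 1.0, -0.0], [-0.0, -0.0, -1.0]]
contact_force: [-0.1, 0.4, -1.3]
gripper_width: 0.606
grip_force: 25.0
```

Contact is expected at about 0.0443.

Emit:
{"api": "move_arm", "payload": {
  "increments": [
    {"ax":0,"ay":0,"az":0,"tx":0,"ty":0.03,"tz":0.2,"jaw":1},
    {"ax":0,"ay":0,"az":0,"tx":0,"ty":0,"tz":0.2,"jaw":1},
    {"ax":0,"ay":0,"az":0,"tx":0,"ty":0,"tz":0.1,"jaw":1},
    {"ax":0,"ay":0,"az":0,"tx":0,"ty":0,"tz":0.06,"jaw":1},
    {"ax":0,"ay":0,"az":0,"tx":0,"ty":0,"tz":0,"jaw":1}
  ]
}}

```text
time: 24.65
tcp_pos: [0.5803, 0.339, 0.0447]
orientation: [[-1.0, 0.0, 0.0], [0.0, 1.0, 0.0], [-0.0, 0.0, -1.0]]
contact_force: [-1.0, -0.8, -2.5]
gripper_width: 0.604
grip_force: 25.0
```

Emit:
{"api": "move_arm", "payload": {
  "increments": [
    {"ax":0,"ay":0,"az":0,"tx":0,"ty":0,"tz":0.05,"jaw":1},
    {"ax":0,"ay":0,"az":0,"tx":0,"ty":0,"tz":0.03,"jaw":1},
    {"ax":0,"ay":0,"az":0,"tx":0,"ty":0,"tz":0,"jaw":1}
  ]
}}

```text
time: 24.9
tcp_pos: [0.5804, 0.339, 0.0444]
orientation: [[-1.0, 0.0, 0.0], [0.0, 1.0, 0.0], [-0.0, 0.0, -1.0]]
contact_force: [-1.9, -0.4, 3.0]
gripper_width: 0.605
grip_force: 25.0
```

Emit:
{"api": "move_arm", "payload": {
  "increments": [
    {"ax":0,"ay":0,"az":0,"tx":0,"ty":0,"tz":0,"jaw":0.3},
    {"ax":0,"ay":0,"az":0,"tx":0,"ty":0,"tz":0,"jaw":0.2},
    {"ax":0,"ay":0,"az":0,"tx":0,"ty":0,"tz":0,"jaw":0.1},
    {"ax":0,"ay":0,"az":0,"tx":0,"ty":0,"tz":0,"jaw":0},
    {"ax":0,"ay":0,"az":0,"tx":0,"ty":0,"tz":-0.6,"jaw":0},
    {"ax":0,"ay":0,"az":0,"tx":0,"ty":0,"tz":-2.0,"jaw":0},
    {"ax":0,"ay":0,"az":0,"tx":0,"ty":0,"tz":-3,"jaw":0},
    {"ax":0,"ay":0,"az":0,"tx":0,"ty":0,"tz":-3,"jaw":0}
  ]
}}

```text
time: 25.57
tcp_pos: [0.5797, 0.3385, 0.1302]
orientation: [[-1.0, 0.0, -0.002], [0.0, 1.0, -0.001], [0.002, -0.001, -1.0]]
contact_force: [0.4, 0.4, 0.3]
gripper_width: 1.001
grip_force: 0.0
```

Emit:
{"api": "move_arm", "payload": {
  "increments": [
    {"ax":0,"ay":0,"az":0,"tx":0,"ty":0,"tz":-3,"jaw":0},
    {"ax":0,"ay":0,"az":0,"tx":0,"ty":0,"tz":-3,"jaw":0},
    {"ax":0,"ay":0,"az":0,"tx":0,"ty":0,"tz":-2,"jaw":0},
    {"ax":0,"ay":0,"az":0,"tx":0,"ty":0,"tz":-1,"jaw":0},
    {"ax":0,"ay":0,"az":0,"tx":0,"ty":0,"tz":0,"jaw":0}
  ]
}}

```text
time: 25.98
tcp_pos: [0.5816, 0.3396, 0.2229]
orientation: [[-1.0, 0.0, 0.004], [0.0, 1.0, 0.002], [-0.004, 0.002, -1.0]]
contact_force: [-0.2, 0.2, -0.3]
gripper_width: 0.998
grip_force: 0.0
```

```bash
python3 - <<'E'
from m import *
p,C,s=shot("wrist"); print(s["tcp_pos"]); hsv=cv2.cvtColor(p,cv2.COLOR_BGR2HSV)
c=big((hsv[...,0]<30)&(hsv[...,0]>10)&(hsv[...,1]>60)&(hsv[...,2]>110)|(hsv[...,1]<60)&(hsv[...,2]>120)); print("coaster",*circ(back(C,c,.012)),len(c))
w=big((hsv[...,1]<50)&(hsv[...,2]>150)); print("lid?",*circ(back(C,w,.068)),w.min(0),w.max(0))
cv2.imwrite("pics/w5.png",p)
E
```

```text
[0.58157119 0.33960274 0.22294678]
coaster [0.61670775 0.24021411] 0.1575491608013614 2701
lid? [0.57808654 0.33900489] 0.028197208706707787 [236 152] [310 220]
```

View pics/w5.png

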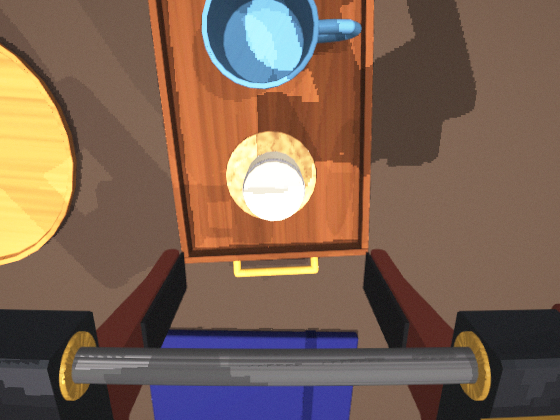

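The pot stands on the coaster. The coaster outline spans x 226–316 with its top at 131, and the lid is centred near (273,190). I'll check the centring numerically.

```bash
python3 - <<'E'
from m import *
p=cv2.imread("pics/w5.png"); c=imaging.capture("wrist"); s=read_state(); C=cam(c,s)
E=[[226.5,175],[315.5,175],[271,131.5],[238,144],[304,144],[231,196],[311.5,196]]
print("coaster",*circ(back(C,E,.012)))
print("lid",back(C,[[242.5,190],[304.5,190],[273.5,221],[273.5,190]],.066)[:,:2])
g=cv2.cvtColor(c["pixels"],cv2.COLOR_BGR2HSV)
m=np.zeros(g.shape[:2],bool); m[120:230,215:330]=((g[...,0]>12)&(g[...,0]<30)&(g[...,2]>140)|(g[...,1]<60)&(g[...,2]>90))[120:230,215:330]
h=cv2.convexHull(big(m))[:,0]; P=back(C,h,.012); k=h[:,1]<195; print("auto",*circ(P[k]),k.sum())
E
```

```text
coaster [0.57852564 0.33525184] 0.044268130445315565
lid [[0.57740986 0.31174972]
 [0.57743975 0.3637407 ]
 [0.60504549 0.33770899]
 [0.57742993 0.33774585]]
auto [0.5802215  0.33564488] 0.04455526622460898 25
```

The pot sits within about 2 mm of the coaster's middle. Next I'll fetch the shaker.

Emit:
{"api": "move_arm", "payload": {
  "increments": [
    {"ax":0,"ay":0,"az":0,"tx":0.4,"ty":-1.3,"tz":0,"jaw":0},
    {"ax":0,"ay":0,"az":0,"tx":0.7,"ty":-2.5,"tz":0,"jaw":0},
    {"ax":0,"ay":0,"az":0,"tx":1.0,"ty":-3.6,"tz":0,"jaw":0},
    {"ax":0,"ay":0,"az":0,"tx":1.0,"ty":-3.6,"tz":0,"jaw":0},
    {"ax":0,"ay":0,"az":0,"tx":1.0,"ty":-3.6,"tz":0,"jaw":0},
    {"ax":0,"ay":0,"az":0,"tx":1.0,"ty":-3.6,"tz":0,"jaw":0},
    {"ax":0,"ay":0,"az":0,"tx":1.0,"ty":-3.6,"tz":0,"jaw":0},
    {"ax":0,"ay":0,"az":0,"tx":1.0,"ty":-3.6,"tz":0,"jaw":0}
  ]
}}

```text
time: 26.75
tcp_pos: [0.5068, 0.0826, 0.2181]
orientation: [[-1.0, 0.0, -0.004], [0.0, 1.0, -0.001], [0.004, -0.001, -1.0]]
contact_force: [1.1, -0.8, -0.5]
gripper_width: 0.999
grip_force: 0.0
```

Emit:
{"api": "move_arm", "payload": {
  "increments": [
    {"ax":0,"ay":0,"az":0,"tx":1.0,"ty":-3.6,"tz":0,"jaw":0},
    {"ax":0,"ay":0,"az":0,"tx":1.0,"ty":-3.6,"tz":0,"jaw":0},
    {"ax":0,"ay":0,"az":0,"tx":1.0,"ty":-3.6,"tz":0,"jaw":0},
    {"ax":0,"ay":0,"az":0,"tx":1.0,"ty":-3.6,"tz":0,"jaw":0},
    {"ax":0,"ay":0,"az":0,"tx":1.0,"ty":-3.6,"tz":0,"jaw":0},
    {"ax":0,"ay":0,"az":0,"tx":1.0,"ty":-3.6,"tz":0,"jaw":0},
    {"ax":0,"ay":0,"az":0,"tx":1.0,"ty":-3.6,"tz":0,"jaw":0},
    {"ax":0,"ay":0,"az":0,"tx":1.0,"ty":-3.6,"tz":0,"jaw":0}
  ]
}}

```text
time: 27.42
tcp_pos: [0.4266, -0.2044, 0.2183]
orientation: [[-1.0, 0.0, -0.003], [0.0, 1.0, 0.001], [0.003, 0.001, -1.0]]
contact_force: [0.9, -0.9, -0.6]
gripper_width: 1.002
grip_force: 0.0
```

Emit:
{"api": "move_arm", "payload": {
  "increments": [
    {"ax":0,"ay":0,"az":0,"tx":1.0,"ty":-3.6,"tz":0,"jaw":0},
    {"ax":0,"ay":0,"az":0,"tx":1.0,"ty":-3.5,"tz":0,"jaw":0},
    {"ax":0,"ay":0,"az":0,"tx":0.6,"ty":-2.5,"tz":0,"jaw":0},
    {"ax":0,"ay":0,"az":0,"tx":0.3,"ty":-1.5,"tz":0.5,"jaw":0},
    {"ax":0,"ay":0,"az":0,"tx":0,"ty":0,"tz":1.5,"jaw":0},
    {"ax":0,"ay":0,"az":0,"tx":0,"ty":0,"tz":1.5,"jaw":0},
    {"ax":0,"ay":0,"az":0,"tx":0,"ty":0,"tz":0.5,"jaw":0},
    {"ax":0,"ay":0,"az":0,"tx":0,"ty":0,"tz":0,"jaw":0}
  ]
}}

```text
time: 28.08
tcp_pos: [0.3981, -0.3129, 0.1775]
orientation: [[-1.0, 0.001, -0.004], [0.001, 1.0, 0.003], [0.004, 0.003, -1.0]]
contact_force: [-0.6, 0.2, -0.3]
gripper_width: 0.999
grip_force: 0.0
```

Emit:
{"api": "move_arm", "payload": {
  "increments": [
    {"ax":0,"ay":0,"az":0,"tx":0.05,"ty":-0.6,"tz":0,"jaw":0},
    {"ax":0,"ay":0,"az":0,"tx":0.05,"ty":-0.5,"tz":0,"jaw":0},
    {"ax":0,"ay":0,"az":0,"tx":0,"ty":0,"tz":0,"jaw":0},
    {"ax":0,"ay":0,"az":0,"tx":0,"ty":0,"tz":0,"jaw":0}
  ]
}}

```text
time: 28.42
tcp_pos: [0.3995, -0.3256, 0.1805]
orientation: [[-1.0, 0.001, 0.001], [0.001, 1.0, -0.001], [-0.001, -0.001, -1.0]]
contact_force: [0.5, -0.3, 0.9]
gripper_width: 1.0
grip_force: 0.0
```

Emit:
{"api": "move_arm", "payload": {
  "increments": [
    {"ax":0,"ay":0,"az":0,"tx":0.26,"ty":0.15,"tz":0.5,"jaw":0},
    {"ax":0,"ay":0,"az":0,"tx":0,"ty":0,"tz":1.5,"jaw":0},
    {"ax":0,"ay":0,"az":0,"tx":0,"ty":0,"tz":2.4,"jaw":0},
    {"ax":0,"ay":0,"az":0,"tx":0,"ty":0,"tz":2.0,"jaw":0},
    {"ax":0,"ay":0,"az":0,"tx":0,"ty":0,"tz":1.0,"jaw":0.05},
    {"ax":0,"ay":0,"az":0,"tx":0,"ty":0,"tz":0,"jaw":0.1},
    {"ax":0,"ay":0,"az":0,"tx":0,"ty":0,"tz":0,"jaw":0.2},
    {"ax":0,"ay":0,"az":0,"tx":0,"ty":0,"tz":0,"jaw":0.25}
  ]
}}

```text
time: 29.08
tcp_pos: [0.3971, -0.3239, 0.1067]
orientation: [[-1.0, 0.0, 0.001], [0.0, 1.0, -0.001], [-0.001, -0.001, -1.0]]
contact_force: [0.4, 0.3, 0.3]
gripper_width: 0.786
grip_force: 0.0
```

Emit:
{"api": "move_arm", "payload": {
  "increments": [
    {"ax":0,"ay":0,"az":0,"tx":0,"ty":0,"tz":0,"jaw":0.28},
    {"ax":0,"ay":0,"az":0,"tx":0,"ty":0,"tz":0,"jaw":1},
    {"ax":0,"ay":0,"az":0,"tx":0,"ty":0,"tz":0,"jaw":1},
    {"ax":0,"ay":0,"az":0,"tx":0,"ty":0,"tz":0,"jaw":1},
    {"ax":0,"ay":0,"az":0,"tx":0,"ty":0,"tz":0,"jaw":1}
  ]
}}

```text
time: 29.5
tcp_pos: [0.3973, -0.3243, 0.1069]
orientation: [[-1.0, 0.0, 0.002], [0.0, 1.0, -0.002], [-0.002, -0.002, -1.0]]
contact_force: [-0.5, -1.5, 7.2]
gripper_width: 0.698
grip_force: 25.0
```

Emit:
{"api": "move_arm", "payload": {
  "increments": [
    {"ax":0,"ay":0,"az":0,"tx":0,"ty":0,"tz":-0.5,"jaw":1},
    {"ax":0,"ay":0,"az":0,"tx":0,"ty":0,"tz":-1.5,"jaw":1},
    {"ax":0,"ay":0,"az":0,"tx":0,"ty":0,"tz":-2.0,"jaw":1},
    {"ax":0,"ay":0,"az":0,"tx":0,"ty":0.6,"tz":-2.0,"jaw":1},
    {"ax":0,"ay":0,"az":0,"tx":0,"ty":1.5,"tz":-1.0,"jaw":1},
    {"ax":0,"ay":0,"az":0,"tx":-0.2,"ty":2.6,"tz":0,"jaw":1},
    {"ax":0,"ay":0,"az":0,"tx":-0.5,"ty":3.0,"tz":0,"jaw":1},
    {"ax":0,"ay":0,"az":0,"tx":-1.1,"ty":3.0,"tz":0,"jaw":1}
  ]
}}

```text
time: 30.17
tcp_pos: [0.4131, -0.2152, 0.1759]
orientation: [[-1.0, 0.002, -0.001], [0.002, 1.0, 0.001], [0.001, 0.001, -1.0]]
contact_force: [0.1, 0.1, -3.1]
gripper_width: 0.699
grip_force: 25.0
```

Emit:
{"api": "move_arm", "payload": {
  "increments": [
    {"ax":0,"ay":0,"az":0,"tx":-1.7,"ty":2.8,"tz":0,"jaw":1},
    {"ax":0,"ay":0,"az":0,"tx":-2.2,"ty":2.6,"tz":0,"jaw":1},
    {"ax":0,"ay":0,"az":0,"tx":-2.5,"ty":2.4,"tz":0,"jaw":1},
    {"ax":0,"ay":0,"az":0,"tx":-2.6,"ty":2.3,"tz":0,"jaw":1},
    {"ax":0,"ay":0,"az":0,"tx":-2.6,"ty":2.2,"tz":0,"jaw":1},
    {"ax":0,"ay":0,"az":0,"tx":-2.4,"ty":2.2,"tz":0,"jaw":1},
    {"ax":0,"ay":0,"az":0,"tx":-1.7,"ty":1.6,"tz":0,"jaw":1},
    {"ax":0,"ay":0,"az":0,"tx":-1.0,"ty":0.9,"tz":0,"jaw":1}
  ]
}}

```text
time: 30.83
tcp_pos: [0.583, -0.0445, 0.1757]
orientation: [[-1.0, -0.002, -0.0], [-0.002, 1.0, 0.0], [0.0, 0.0, -1.0]]
contact_force: [0.1, -0.3, -3.0]
gripper_width: 0.698
grip_force: 25.0
```

Emit:
{"api": "move_arm", "payload": {
  "increments": [
    {"ax":0,"ay":0,"az":0,"tx":-0.4,"ty":0.36,"tz":0.5,"jaw":1},
    {"ax":0,"ay":0,"az":0,"tx":0,"ty":0,"tz":1.5,"jaw":1},
    {"ax":0,"ay":0,"az":0,"tx":0,"ty":0,"tz":2.0,"jaw":1},
    {"ax":0,"ay":0,"az":0,"tx":0,"ty":0,"tz":1.6,"jaw":1},
    {"ax":0,"ay":0,"az":0,"tx":0,"ty":0,"tz":0.8,"jaw":1},
    {"ax":0,"ay":0,"az":0,"tx":0,"ty":0,"tz":0,"jaw":1},
    {"ax":0,"ay":0,"az":0,"tx":0,"ty":0,"tz":0,"jaw":1},
    {"ax":0,"ay":0,"az":0,"tx":0,"ty":0,"tz":0,"jaw":1}
  ]
}}

```text
time: 31.5
tcp_pos: [0.586, -0.0434, 0.1127]
orientation: [[-1.0, 0.001, 0.001], [0.001, 1.0, -0.0], [-0.001, -0.0, -1.0]]
contact_force: [0.1, 1.2, -3.9]
gripper_width: 0.695
grip_force: 25.0
```

Emit:
{"api": "move_arm", "payload": {
  "increments": [
    {"ax":0,"ay":0,"az":0,"tx":0,"ty":0,"tz":0.5,"jaw":1},
    {"ax":0,"ay":0,"az":0,"tx":0,"ty":0,"tz":0.5,"jaw":1},
    {"ax":0,"ay":0,"az":0,"tx":0,"ty":0,"tz":0.3,"jaw":1},
    {"ax":0,"ay":0,"az":0,"tx":0,"ty":0,"tz":0.2,"jaw":1},
    {"ax":0,"ay":0,"az":0,"tx":0,"ty":0,"tz":0.1,"jaw":1},
    {"ax":0,"ay":0,"az":0,"tx":0,"ty":0,"tz":0.1,"jaw":1},
    {"ax":0,"ay":0,"az":0,"tx":0,"ty":0,"tz":0,"jaw":1},
    {"ax":0,"ay":0,"az":0,"tx":0,"ty":0,"tz":0,"jaw":1}
  ]
}}

```text
time: 32.17
tcp_pos: [0.5858, -0.043, 0.095]
orientation: [[-1.0, 0.0, 0.0], [0.0, 1.0, -0.0], [-0.0, -0.0, -1.0]]
contact_force: [0.0, 0.2, -1.5]
gripper_width: 0.699
grip_force: 25.0
```

Emit:
{"api": "move_arm", "payload": {
  "increments": [
    {"ax":0,"ay":0,"az":0,"tx":0,"ty":0,"tz":0.06,"jaw":1},
    {"ax":0,"ay":0,"az":0,"tx":0,"ty":0,"tz":0.03,"jaw":1},
    {"ax":0,"ay":0,"az":0,"tx":0,"ty":0,"tz":0,"jaw":1}
  ]
}}

```text
time: 32.42
tcp_pos: [0.586, -0.043, 0.0949]
orientation: [[-1.0, 0.0, 0.001], [0.0, 1.0, -0.0], [-0.001, -0.0, -1.0]]
contact_force: [-3.2, -0.1, 5.7]
gripper_width: 0.699
grip_force: 25.0
```

Emit:
{"api": "move_arm", "payload": {
  "increments": [
    {"ax":0,"ay":0,"az":0,"tx":0,"ty":0,"tz":0,"jaw":0.2},
    {"ax":0,"ay":0,"az":0,"tx":0,"ty":0,"tz":0,"jaw":0.1},
    {"ax":0,"ay":0,"az":0,"tx":0,"ty":0,"tz":0,"jaw":0},
    {"ax":0,"ay":0,"az":0,"tx":0,"ty":0,"tz":0,"jaw":0},
    {"ax":0,"ay":0,"az":0,"tx":0,"ty":0,"tz":-0.6,"jaw":0},
    {"ax":0,"ay":0,"az":0,"tx":0,"ty":0,"tz":-2.0,"jaw":0},
    {"ax":0,"ay":0,"az":0,"tx":0,"ty":0,"tz":-3,"jaw":0},
    {"ax":0,"ay":0,"az":0,"tx":0,"ty":0,"tz":-3,"jaw":0}
  ]
}}

```text
time: 33.08
tcp_pos: [0.5849, -0.0429, 0.1804]
orientation: [[-1.0, 0.0, -0.002], [0.0, 1.0, 0.0], [0.002, 0.0, -1.0]]
contact_force: [-0.2, -0.1, 0.9]
gripper_width: 0.999
grip_force: 0.0
```

Emit:
{"api": "move_arm", "payload": {
  "increments": [
    {"ax":0,"ay":0,"az":0,"tx":0.3,"ty":-1.0,"tz":-2.5,"jaw":0},
    {"ax":0,"ay":0,"az":0,"tx":0.6,"ty":-2.0,"tz":-1.3,"jaw":0},
    {"ax":0,"ay":0,"az":0,"tx":1.0,"ty":-3.3,"tz":0,"jaw":0},
    {"ax":0,"ay":0,"az":0,"tx":1.1,"ty":-3.5,"tz":0,"jaw":0},
    {"ax":0,"ay":0,"az":0,"tx":1.1,"ty":-3.5,"tz":0,"jaw":0},
    {"ax":0,"ay":0,"az":0,"tx":1.1,"ty":-3.5,"tz":0,"jaw":0},
    {"ax":0,"ay":0,"az":0,"tx":1.1,"ty":-3.5,"tz":0,"jaw":0},
    {"ax":0,"ay":0,"az":0,"tx":1.0,"ty":-3.3,"tz":0,"jaw":0}
  ]
}}

```text
time: 33.75
tcp_pos: [0.5118, -0.2807, 0.2185]
orientation: [[-1.0, 0.0, 0.0], [0.0, 1.0, -0.0], [-0.0, -0.0, -1.0]]
contact_force: [1.0, 0.1, -0.5]
gripper_width: 1.001
grip_force: 0.0
```

Emit:
{"api": "move_arm", "payload": {
  "increments": [
    {"ax":0,"ay":0,"az":0,"tx":0.7,"ty":-2.3,"tz":0,"jaw":0},
    {"ax":0,"ay":0,"az":0,"tx":0.3,"ty":-1.37,"tz":0,"jaw":0},
    {"ax":0,"ay":0,"az":0,"tx":0,"ty":0,"tz":0,"jaw":0},
    {"ax":0,"ay":0,"az":0,"tx":0,"ty":0,"tz":0,"jaw":0},
    {"ax":0,"ay":0,"az":0,"tx":0,"ty":0,"tz":0,"jaw":0}
  ]
}}

```text
time: 34.17
tcp_pos: [0.5029, -0.3145, 0.218]
orientation: [[-1.0, -0.0, -0.0], [-0.0, 1.0, 0.001], [0.0, 0.001, -1.0]]
contact_force: [-0.6, 0.7, -0.3]
gripper_width: 1.001
grip_force: 0.0
```

Emit:
{"api": "move_arm", "payload": {
  "increments": [
    {"ax":0,"ay":0,"az":0,"tx":0,"ty":-0.1,"tz":0.6,"jaw":0.1},
    {"ax":0,"ay":0,"az":0,"tx":0,"ty":0,"tz":1.8,"jaw":0.15},
    {"ax":0,"ay":0,"az":0,"tx":0,"ty":0,"tz":2.4,"jaw":0.2},
    {"ax":0,"ay":0,"az":0,"tx":0,"ty":0,"tz":2.2,"jaw":0.25},
    {"ax":0,"ay":0,"az":0,"tx":0,"ty":0,"tz":1.0,"jaw":0.3},
    {"ax":0,"ay":0,"az":0,"tx":0,"ty":0,"tz":0.3,"jaw":0.35},
    {"ax":0,"ay":0,"az":0,"tx":0,"ty":0,"tz":0,"jaw":0.4},
    {"ax":0,"ay":0,"az":0,"tx":0,"ty":0,"tz":0,"jaw":0.44}
  ]
}}

```text
time: 34.83
tcp_pos: [0.5033, -0.3166, 0.1357]
orientation: [[-1.0, -0.0, 0.001], [-0.0, 1.0, -0.001], [-0.001, -0.001, -1.0]]
contact_force: [1.2, 0.1, -0.0]
gripper_width: 0.574
grip_force: 0.0
```

Emit:
{"api": "move_arm", "payload": {
  "increments": [
    {"ax":0,"ay":0,"az":0,"tx":0,"ty":0,"tz":0,"jaw":0.47},
    {"ax":0,"ay":0,"az":0,"tx":0,"ty":0,"tz":0,"jaw":1},
    {"ax":0,"ay":0,"az":0,"tx":0,"ty":0,"tz":0,"jaw":1},
    {"ax":0,"ay":0,"az":0,"tx":0,"ty":0,"tz":0,"jaw":1},
    {"ax":0,"ay":0,"az":0,"tx":0,"ty":0,"tz":0,"jaw":1}
  ]
}}

```text
time: 35.25
tcp_pos: [0.5034, -0.317, 0.1362]
orientation: [[-1.0, 0.0, 0.002], [0.0, 1.0, -0.001], [-0.002, -0.001, -1.0]]
contact_force: [0.1, 1.0, 6.9]
gripper_width: 0.518
grip_force: 25.0
```

Emit:
{"api": "move_arm", "payload": {
  "increments": [
    {"ax":0,"ay":0,"az":0,"tx":0,"ty":0,"tz":-0.5,"jaw":1},
    {"ax":0,"ay":0,"az":0,"tx":0,"ty":0,"tz":-1.5,"jaw":1},
    {"ax":0,"ay":0,"az":0,"tx":0,"ty":0,"tz":-2.0,"jaw":1},
    {"ax":0,"ay":0,"az":0,"tx":0,"ty":0.5,"tz":-1.5,"jaw":1},
    {"ax":0,"ay":0,"az":0,"tx":0.1,"ty":1.5,"tz":-0.5,"jaw":1},
    {"ax":0,"ay":0,"az":0,"tx":0.1,"ty":2.5,"tz":0,"jaw":1},
    {"ax":0,"ay":0,"az":0,"tx":0.15,"ty":3.4,"tz":0,"jaw":1},
    {"ax":0,"ay":0,"az":0,"tx":0.15,"ty":3.4,"tz":0,"jaw":1}
  ]
}}

```text
time: 35.92
tcp_pos: [0.4964, -0.202, 0.1943]
orientation: [[-1.0, 0.002, -0.001], [0.002, 1.0, 0.001], [0.001, 0.001, -1.0]]
contact_force: [0.3, 0.6, -3.2]
gripper_width: 0.519
grip_force: 25.0
```

Emit:
{"api": "move_arm", "payload": {
  "increments": [
    {"ax":0,"ay":0,"az":0,"tx":0.15,"ty":3.4,"tz":0,"jaw":1},
    {"ax":0,"ay":0,"az":0,"tx":0.15,"ty":3.4,"tz":0,"jaw":1},
    {"ax":0,"ay":0,"az":0,"tx":0.15,"ty":3.4,"tz":0,"jaw":1},
    {"ax":0,"ay":0,"az":0,"tx":0.15,"ty":3.4,"tz":0,"jaw":1},
    {"ax":0,"ay":0,"az":0,"tx":0.15,"ty":3.4,"tz":0,"jaw":1},
    {"ax":0,"ay":0,"az":0,"tx":0.1,"ty":2.9,"tz":0,"jaw":1},
    {"ax":0,"ay":0,"az":0,"tx":0.04,"ty":1.9,"tz":0,"jaw":1},
    {"ax":0,"ay":0,"az":0,"tx":0,"ty":1.03,"tz":0.5,"jaw":1}
  ]
}}

```text
time: 36.58
tcp_pos: [0.4878, 0.0273, 0.19]
orientation: [[-1.0, -0.002, -0.0], [-0.002, 1.0, 0.0], [0.0, 0.0, -1.0]]
contact_force: [-0.4, 0.1, -2.3]
gripper_width: 0.519
grip_force: 25.0
```

Emit:
{"api": "move_arm", "payload": {
  "increments": [
    {"ax":0,"ay":0,"az":0,"tx":0,"ty":0,"tz":1.5,"jaw":1},
    {"ax":0,"ay":0,"az":0,"tx":0,"ty":0,"tz":2.0,"jaw":1},
    {"ax":0,"ay":0,"az":0,"tx":0,"ty":0,"tz":1.4,"jaw":1},
    {"ax":0,"ay":0,"az":0,"tx":0,"ty":0,"tz":0.6,"jaw":1},
    {"ax":0,"ay":0,"az":0,"tx":0,"ty":0,"tz":0.2,"jaw":1},
    {"ax":0,"ay":0,"az":0,"tx":0,"ty":0,"tz":0,"jaw":1},
    {"ax":0,"ay":0,"az":0,"tx":0,"ty":0,"tz":0,"jaw":1}
  ]
}}

```text
time: 37.17
tcp_pos: [0.489, 0.0245, 0.1333]
orientation: [[-1.0, 0.001, 0.0], [0.001, 1.0, -0.0], [-0.0, -0.0, -1.0]]
contact_force: [0.3, -0.3, -2.7]
gripper_width: 0.516
grip_force: 25.0
```

Emit:
{"api": "move_arm", "payload": {
  "increments": [
    {"ax":0,"ay":0,"az":0,"tx":-0.05,"ty":0,"tz":0.3,"jaw":1},
    {"ax":0,"ay":0,"az":0,"tx":0,"ty":0,"tz":0.2,"jaw":1},
    {"ax":0,"ay":0,"az":0,"tx":0,"ty":0,"tz":0.2,"jaw":1},
    {"ax":0,"ay":0,"az":0,"tx":0,"ty":0,"tz":0.1,"jaw":1},
    {"ax":0,"ay":0,"az":0,"tx":0,"ty":0,"tz":0,"jaw":1},
    {"ax":0,"ay":0,"az":0,"tx":0,"ty":0,"tz":0,"jaw":1}
  ]
}}

```text
time: 37.67
tcp_pos: [0.4893, 0.0246, 0.125]
orientation: [[-1.0, 0.0, -0.0], [0.0, 1.0, -0.0], [0.0, -0.0, -1.0]]
contact_force: [0.7, 0.2, -2.7]
gripper_width: 0.514
grip_force: 25.0
```

Emit:
{"api": "move_arm", "payload": {
  "increments": [
    {"ax":0,"ay":0,"az":0,"tx":0,"ty":0,"tz":0.06,"jaw":1},
    {"ax":0,"ay":0,"az":0,"tx":0,"ty":0,"tz":0.04,"jaw":1},
    {"ax":0,"ay":0,"az":0,"tx":0,"ty":0,"tz":0,"jaw":1}
  ]
}}

```text
time: 37.92
tcp_pos: [0.4895, 0.0247, 0.1243]
orientation: [[-1.0, 0.0, 0.0], [0.0, 1.0, -0.0], [-0.0, -0.0, -1.0]]
contact_force: [-0.8, -0.2, 0.8]
gripper_width: 0.518
grip_force: 25.0
```

Emit:
{"api": "move_arm", "payload": {
  "increments": [
    {"ax":0,"ay":0,"az":0,"tx":0,"ty":0,"tz":0.03,"jaw":1},
    {"ax":0,"ay":0,"az":0,"tx":0,"ty":0,"tz":0,"jaw":0.4},
    {"ax":0,"ay":0,"az":0,"tx":0,"ty":0,"tz":0,"jaw":0.3},
    {"ax":0,"ay":0,"az":0,"tx":0,"ty":0,"tz":0,"jaw":0.2},
    {"ax":0,"ay":0,"az":0,"tx":0,"ty":0,"tz":0,"jaw":0.2},
    {"ax":0,"ay":0,"az":0,"tx":0,"ty":0,"tz":-0.6,"jaw":0.2},
    {"ax":0,"ay":0,"az":0,"tx":0,"ty":0,"tz":-2.0,"jaw":0.2},
    {"ax":0,"ay":0,"az":0,"tx":0,"ty":0,"tz":-3,"jaw":0.2}
  ]
}}

```text
time: 38.58
tcp_pos: [0.4875, 0.0246, 0.1786]
orientation: [[-1.0, 0.0, -0.005], [0.0, 1.0, -0.0], [0.005, -0.0, -1.0]]
contact_force: [-0.2, -0.3, 0.5]
gripper_width: 0.795
grip_force: 0.0
```

Emit:
{"api": "move_arm", "payload": {
  "increments": [
    {"ax":0,"ay":0,"az":0,"tx":0,"ty":0,"tz":-3,"jaw":0.2},
    {"ax":0,"ay":0,"az":0,"tx":-0.4,"ty":-1.3,"tz":-1.4,"jaw":0.2},
    {"ax":0,"ay":0,"az":0,"tx":-0.9,"ty":-2.5,"tz":0,"jaw":0.2},
    {"ax":0,"ay":0,"az":0,"tx":-1.3,"ty":-3.5,"tz":0,"jaw":0.2},
    {"ax":0,"ay":0,"az":0,"tx":-1.3,"ty":-3.5,"tz":0,"jaw":0.2},
    {"ax":0,"ay":0,"az":0,"tx":-1.3,"ty":-3.5,"tz":0,"jaw":0.2},
    {"ax":0,"ay":0,"az":0,"tx":-1.3,"ty":-3.5,"tz":0,"jaw":0.2},
    {"ax":0,"ay":0,"az":0,"tx":-1.3,"ty":-3.5,"tz":0,"jaw":0.2}
  ]
}}

```text
time: 39.25
tcp_pos: [0.5675, -0.1902, 0.2242]
orientation: [[-1.0, 0.0, 0.0], [0.0, 1.0, -0.0], [-0.0, -0.0, -1.0]]
contact_force: [1.0, 0.6, -0.5]
gripper_width: 0.8
grip_force: 0.0
```

Emit:
{"api": "move_arm", "payload": {
  "increments": [
    {"ax":0,"ay":0,"az":0,"tx":-1.3,"ty":-3.5,"tz":0,"jaw":0.2},
    {"ax":0,"ay":0,"az":0,"tx":-1.2,"ty":-3.5,"tz":0,"jaw":0.2},
    {"ax":0,"ay":0,"az":0,"tx":-1.0,"ty":-3.0,"tz":0,"jaw":0.2},
    {"ax":0,"ay":0,"az":0,"tx":-0.5,"ty":-1.9,"tz":0,"jaw":0.2},
    {"ax":0,"ay":0,"az":0,"tx":0,"ty":0,"tz":0,"jaw":0.2},
    {"ax":0,"ay":0,"az":0,"tx":0,"ty":0,"tz":0,"jaw":0.2},
    {"ax":0,"ay":0,"az":0,"tx":0,"ty":0,"tz":0,"jaw":0.2}
  ]
}}

```text
time: 39.83
tcp_pos: [0.6067, -0.3065, 0.2235]
orientation: [[-1.0, 0.0, -0.001], [0.0, 1.0, 0.001], [0.001, 0.001, -1.0]]
contact_force: [-0.4, 0.9, -0.4]
gripper_width: 0.798
grip_force: 0.0
```

Emit:
{"api": "move_arm", "payload": {
  "increments": [
    {"ax":0,"ay":0,"az":0,"tx":-0.1,"ty":-0.05,"tz":0.6,"jaw":0.3},
    {"ax":0,"ay":0,"az":0,"tx":0,"ty":0,"tz":1.8,"jaw":0.35},
    {"ax":0,"ay":0,"az":0,"tx":0,"ty":0,"tz":2.2,"jaw":0.4},
    {"ax":0,"ay":0,"az":0,"tx":0,"ty":0,"tz":1.8,"jaw":0.45},
    {"ax":0,"ay":0,"az":0,"tx":0,"ty":0,"tz":1.0,"jaw":0.5},
    {"ax":0,"ay":0,"az":0,"tx":0,"ty":0,"tz":0.2,"jaw":0.55},
    {"ax":0,"ay":0,"az":0,"tx":0,"ty":0,"tz":0,"jaw":0.6},
    {"ax":0,"ay":0,"az":0,"tx":0,"ty":0,"tz":0,"jaw":0.65}
  ]
}}

```text
time: 40.5
tcp_pos: [0.6088, -0.3078, 0.1486]
orientation: [[-1.0, -0.0, 0.001], [-0.0, 1.0, -0.001], [-0.001, -0.001, -1.0]]
contact_force: [-0.5, -0.5, -0.9]
gripper_width: 0.372
grip_force: 0.0
```

Emit:
{"api": "move_arm", "payload": {
  "increments": [
    {"ax":0,"ay":0,"az":0,"tx":0,"ty":0,"tz":0,"jaw":1},
    {"ax":0,"ay":0,"az":0,"tx":0,"ty":0,"tz":0,"jaw":1},
    {"ax":0,"ay":0,"az":0,"tx":0,"ty":0,"tz":0,"jaw":1},
    {"ax":0,"ay":0,"az":0,"tx":0,"ty":0,"tz":0,"jaw":1},
    {"ax":0,"ay":0,"az":0,"tx":0,"ty":0,"tz":0,"jaw":1}
  ]
}}

```text
time: 40.92
tcp_pos: [0.609, -0.308, 0.149]
orientation: [[-1.0, 0.0, 0.002], [0.0, 1.0, -0.001], [-0.002, -0.001, -1.0]]
contact_force: [-0.1, 2.1, 6.8]
gripper_width: 0.308
grip_force: 25.0
```

Emit:
{"api": "move_arm", "payload": {
  "increments": [
    {"ax":0,"ay":0,"az":0,"tx":0,"ty":0,"tz":-0.5,"jaw":1},
    {"ax":0,"ay":0,"az":0,"tx":0,"ty":0,"tz":-1.5,"jaw":1},
    {"ax":0,"ay":0,"az":0,"tx":0,"ty":0,"tz":-2.7,"jaw":1},
    {"ax":0,"ay":0,"az":0,"tx":0,"ty":0,"tz":-3,"jaw":1},
    {"ax":0,"ay":0,"az":0,"tx":0,"ty":0,"tz":-3,"jaw":1},
    {"ax":0,"ay":0,"az":0,"tx":0,"ty":0,"tz":-2,"jaw":1},
    {"ax":0,"ay":0,"az":0,"tx":0,"ty":0.6,"tz":-1,"jaw":1},
    {"ax":0,"ay":0,"az":0,"tx":0.05,"ty":1.4,"tz":-0.3,"jaw":1}
  ]
}}

```text
time: 41.58
tcp_pos: [0.608, -0.2889, 0.2892]
orientation: [[-1.0, 0.002, 0.002], [0.002, 1.0, -0.002], [-0.002, -0.002, -1.0]]
contact_force: [0.6, 0.3, -4.3]
gripper_width: 0.306
grip_force: 25.0
```

Emit:
{"api": "move_arm", "payload": {
  "increments": [
    {"ax":0,"ay":0,"az":0,"tx":0.1,"ty":2.3,"tz":0,"jaw":1},
    {"ax":0,"ay":0,"az":0,"tx":0.1,"ty":3,"tz":0,"jaw":1},
    {"ax":0,"ay":0,"az":0,"tx":0.1,"ty":3.5,"tz":0,"jaw":1},
    {"ax":0,"ay":0,"az":0,"tx":0.1,"ty":3.5,"tz":0,"jaw":1},
    {"ax":0,"ay":0,"az":0,"tx":0.1,"ty":3.5,"tz":0,"jaw":1},
    {"ax":0,"ay":0,"az":0,"tx":0.1,"ty":3.5,"tz":0,"jaw":1},
    {"ax":0,"ay":0,"az":0,"tx":0.1,"ty":3.5,"tz":0,"jaw":1},
    {"ax":0,"ay":0,"az":0,"tx":0.1,"ty":3.5,"tz":0,"jaw":1}
  ]
}}

```text
time: 42.25
tcp_pos: [0.5976, -0.0222, 0.2854]
orientation: [[-1.0, -0.0, -0.004], [-0.0, 1.0, 0.0], [0.004, 0.0, -1.0]]
contact_force: [-0.2, -0.2, -4.3]
gripper_width: 0.306
grip_force: 25.0
```

Emit:
{"api": "move_arm", "payload": {
  "increments": [
    {"ax":0,"ay":0,"az":0,"tx":0.1,"ty":3.5,"tz":0,"jaw":1},
    {"ax":0,"ay":0,"az":0,"tx":0.1,"ty":3.0,"tz":0,"jaw":1},
    {"ax":0,"ay":0,"az":0,"tx":0.1,"ty":2.2,"tz":0,"jaw":1},
    {"ax":0,"ay":0,"az":0,"tx":0.06,"ty":1.28,"tz":0,"jaw":1},
    {"ax":0,"ay":0,"az":0,"tx":0,"ty":0,"tz":0.5,"jaw":1},
    {"ax":0,"ay":0,"az":0,"tx":0,"ty":0,"tz":1.5,"jaw":1},
    {"ax":0,"ay":0,"az":0,"tx":0,"ty":0,"tz":2.5,"jaw":1},
    {"ax":0,"ay":0,"az":0,"tx":0,"ty":0,"tz":2.5,"jaw":1}
  ]
}}

```text
time: 42.92
tcp_pos: [0.5958, 0.0743, 0.2165]
orientation: [[-1.0, 0.0, 0.0], [0.0, 1.0, -0.0], [-0.0, -0.0, -1.0]]
contact_force: [0.1, -0.3, -5.6]
gripper_width: 0.303
grip_force: 25.0
```

Emit:
{"api": "move_arm", "payload": {
  "increments": [
    {"ax":0,"ay":0,"az":0,"tx":0,"ty":0,"tz":2.5,"jaw":1},
    {"ax":0,"ay":0,"az":0,"tx":0,"ty":0,"tz":2.2,"jaw":1},
    {"ax":0,"ay":0,"az":0,"tx":0,"ty":0,"tz":1.5,"jaw":1},
    {"ax":0,"ay":0,"az":0,"tx":0,"ty":0,"tz":0.6,"jaw":1},
    {"ax":0,"ay":0,"az":0,"tx":0,"ty":0,"tz":0,"jaw":1},
    {"ax":0,"ay":0,"az":0,"tx":0,"ty":0,"tz":0,"jaw":1},
    {"ax":0,"ay":0,"az":0,"tx":0,"ty":0,"tz":0,"jaw":1}
  ]
}}

```text
time: 43.5
tcp_pos: [0.5969, 0.0747, 0.1506]
orientation: [[-1.0, 0.001, 0.002], [0.001, 1.0, 0.0], [-0.002, 0.0, -1.0]]
contact_force: [-0.3, -0.1, -4.9]
gripper_width: 0.303
grip_force: 25.0
```

Right on target. There are 13 mm left to go.

Emit:
{"api": "move_arm", "payload": {
  "increments": [
    {"ax":0,"ay":0,"az":0,"tx":0,"ty":0,"tz":0.4,"jaw":1},
    {"ax":0,"ay":0,"az":0,"tx":0,"ty":0,"tz":0.3,"jaw":1},
    {"ax":0,"ay":0,"az":0,"tx":0,"ty":0,"tz":0.2,"jaw":1},
    {"ax":0,"ay":0,"az":0,"tx":0,"ty":0,"tz":0.1,"jaw":1},
    {"ax":0,"ay":0,"az":0,"tx":0,"ty":0,"tz":0.1,"jaw":1},
    {"ax":0,"ay":0,"az":0,"tx":0,"ty":0,"tz":0,"jaw":1},
    {"ax":0,"ay":0,"az":0,"tx":0,"ty":0,"tz":0,"jaw":1}
  ]
}}

```text
time: 44.08
tcp_pos: [0.5962, 0.075, 0.1386]
orientation: [[-1.0, 0.0, -0.0], [0.0, 1.0, 0.0], [0.0, 0.0, -1.0]]
contact_force: [-0.7, -0.1, -5.1]
gripper_width: 0.307
grip_force: 25.0
```

Emit:
{"api": "move_arm", "payload": {
  "increments": [
    {"ax":0,"ay":0,"az":0,"tx":0,"ty":0,"tz":0.06,"jaw":1},
    {"ax":0,"ay":0,"az":0,"tx":0,"ty":0,"tz":0.04,"jaw":1},
    {"ax":0,"ay":0,"az":0,"tx":0,"ty":0,"tz":0,"jaw":1}
  ]
}}

```text
time: 44.33
tcp_pos: [0.5962, 0.0749, 0.1376]
orientation: [[-1.0, 0.0, -0.0], [0.0, 1.0, -0.0], [0.0, -0.0, -1.0]]
contact_force: [0.4, -0.0, -5.2]
gripper_width: 0.305
grip_force: 25.0
```

Emit:
{"api": "move_arm", "payload": {
  "increments": [
    {"ax":0,"ay":0,"az":0,"tx":-0.03,"ty":0,"tz":0.05,"jaw":1},
    {"ax":0,"ay":0,"az":0,"tx":0,"ty":0,"tz":0.03,"jaw":1},
    {"ax":0,"ay":0,"az":0,"tx":0,"ty":0,"tz":0,"jaw":1}
  ]
}}

```text
time: 44.58
tcp_pos: [0.5966, 0.0749, 0.1371]
orientation: [[-1.0, 0.0, 0.0], [0.0, 1.0, 0.0], [-0.0, 0.0, -1.0]]
contact_force: [-0.0, -0.4, -2.3]
gripper_width: 0.302
grip_force: 25.0
```

Contact has begun. I'll press slightly, release, rise and back off.

Emit:
{"api": "move_arm", "payload": {
  "increments": [
    {"ax":0,"ay":0,"az":0,"tx":0,"ty":0,"tz":0.05,"jaw":1},
    {"ax":0,"ay":0,"az":0,"tx":0,"ty":0,"tz":0,"jaw":1},
    {"ax":0,"ay":0,"az":0,"tx":0,"ty":0,"tz":0,"jaw":0.65},
    {"ax":0,"ay":0,"az":0,"tx":0,"ty":0,"tz":0,"jaw":0.5},
    {"ax":0,"ay":0,"az":0,"tx":0,"ty":0,"tz":0,"jaw":0.4},
    {"ax":0,"ay":0,"az":0,"tx":0,"ty":0,"tz":0,"jaw":0.3},
    {"ax":0,"ay":0,"az":0,"tx":0,"ty":0,"tz":0,"jaw":0.3}
  ]
}}

```text
time: 45.17
tcp_pos: [0.5966, 0.0749, 0.1364]
orientation: [[-1.0, 0.0, 0.0], [0.0, 1.0, 0.0], [-0.0, 0.0, -1.0]]
contact_force: [-0.2, 0.8, 0.8]
gripper_width: 0.616
grip_force: 0.0
```

Emit:
{"api": "move_arm", "payload": {
  "increments": [
    {"ax":0,"ay":0,"az":0,"tx":0,"ty":0,"tz":-0.5,"jaw":0.3},
    {"ax":0,"ay":0,"az":0,"tx":0,"ty":0,"tz":-1.5,"jaw":0.3},
    {"ax":0,"ay":0,"az":0,"tx":0,"ty":0,"tz":-3,"jaw":0.3},
    {"ax":0,"ay":0,"az":0,"tx":0,"ty":0,"tz":-3,"jaw":0.3},
    {"ax":0,"ay":0,"az":0,"tx":0,"ty":0,"tz":-3,"jaw":0.3},
    {"ax":0,"ay":0,"az":0,"tx":0,"ty":0,"tz":-2,"jaw":0.3},
    {"ax":0,"ay":0,"az":0,"tx":0,"ty":0,"tz":-1,"jaw":0.3},
    {"ax":0,"ay":0,"az":0,"tx":0,"ty":0,"tz":0,"jaw":0.3}
  ]
}}

```text
time: 45.83
tcp_pos: [0.5977, 0.075, 0.2791]
orientation: [[-1.0, 0.0, 0.005], [0.0, 1.0, 0.0], [-0.005, 0.0, -1.0]]
contact_force: [-0.2, -0.1, 0.2]
gripper_width: 0.699
grip_force: 0.0
```

```bash
python3 - <<'E'
from h import *
z=np.load("scene0.npz"); q,_,s=shot("scene"); p,_,_=shot("wrist"); print(s["tcp_pos"])
b=(slice(170,290),slice(220,345))
a=np.hstack([cv2.resize(x,(400,384),interpolation=cv2.INTER_CUBIC) for x in(z["p"][b],q[b])])
cv2.imwrite("pics/f1.png",a); cv2.imwrite("pics/f2.png",np.hstack([cv2.resize(x,(400,300)) for x in(q,p)]))
E
```

```text
[0.59773779 0.07503283 0.27914391]
```

View pics/f1.png

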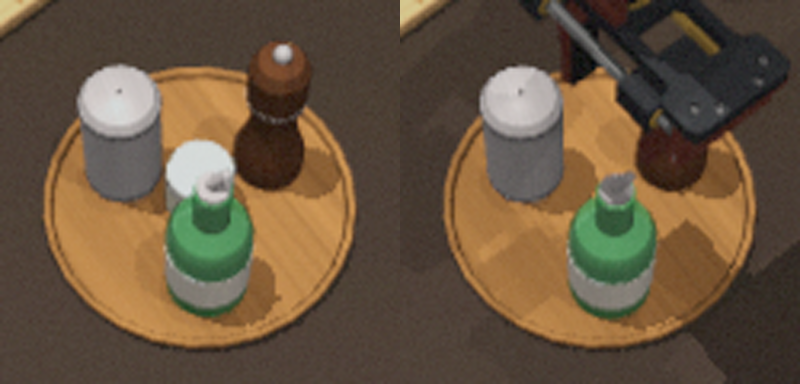

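View pics/f2.png

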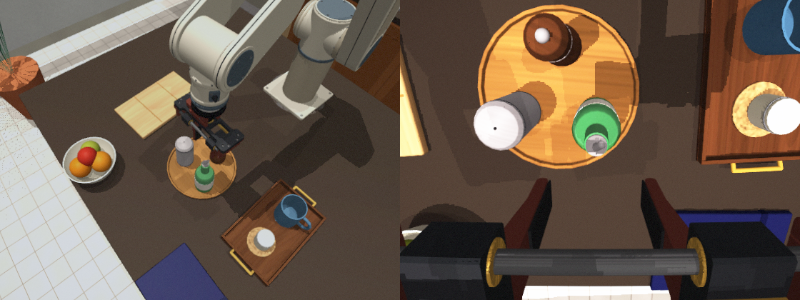

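The before/after crops match to within about 1 mm: bottle at (209,250) then (211,252), and shaker unchanged. The pot is on the coaster, everything stands upright and the gripper is clear. I'll hand in.

```bash
python3 -c "
from workcell import order; print(order.finish_job())"
```

```text
the job is handed in; nothing more can be done
None
```

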